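# Shut the slotted outlet valve on the gas manifold

## Robot

A 6-joint arm with a two-finger parallel gripper is mounted at the origin on a cart in front of the work surface, level with it; the furniture and walls round the work are solid. World frame = base frame: x ahead of the robot, y to its left, z up, the work surface at z = 0. Lengths are in m, angles in rad, forces in N, time in s.
With the tool pointing down it reaches from about 0.35 to 0.875 m from the base axis. Payload 4.2 kg.
Tool frame: the origin (TCP) lies midway between the tips of the shut fingers; the grasp point (between the pads) lies manip.pinch_z behind it (manip.pinch_z is the distance from the TCP to the grasp point, in m); z points along the fingers, y is the line along which they close (so a half turn about z gives the same grasp; the last joint's range is limited). The gripper opens to 85 mm and grips with 20 to 120 N. Pads are 22 mm wide; open, the fingers measure 114 mm over their backs; the gripper's body (76 mm by 85 mm) begins 54 mm behind the grasp point. The pads swing forward as they close: fully open they stand 13 mm farther back than shut.
Start: joints at [-1.039, 0.385, 0.008, 0, -1.194, -0.259], TCP at [0.168, -0.602, 0.198] pointing down, gripper open.
Joint ranges: [-3.14, 3.14], [-1.21, 2.06], [-1.07, 1.41], [-3.16, 2.05], [-2.99, -0.16], [-3.1, 3.1]. Speed limits (rad/s): [2.79, 2.79, 3.14, 3.14, 3.14, 3.14].

## Interface

Orientations are given as [roll, pitch, yaw] about the fixed x, y, z axes, in that order (R = Rz(yaw) Ry(pitch) Rx(roll)).
In Python, from rig import status, cams, job, manip gives the robot as it stands. The module is installed in compiled form; this text tells all that it offers.
- The arm moves only by the tool arm_command, never from a script. Its argument "targets" is a list of rows, each an object with "travel": the shift along the tool's x, y, z in cm, a list of three; "yaw": the turn about the tool's z in rad; "claw": the opening in per cent of the stroke, from 0 (shut) to 100 (fully open). A call has 1 to 20 rows; each row shifts and turns the commanded pose from where the row before left it, along the tool's axes as they then stand; what a row does not reach is not made up. A row lasts 1/8 s, in which the tool goes at most 62.5 mm and 10.7 degrees, less where a joint would pass 70% of its speed; a pose out of reach is approached as far as the arm can. A call with a gripper value outside its range is refused whole. The fingers move at their own pace and stop on an object; "grip_force" is the grip in N (left out, the last holds). Time passes only in rows, so rows that do not move let the fingers close. It gives the time, the measured TCP pose, the force, the opening and the grip force at its end, in the units of the state.
- status.read_state(): the state, without advancing time (a new reading comes with each control period).
- cams.read_camera(name): name is "side" or "top"; returns a dict with "img" (400x640x3 uint8, red, green, blue), "intrinsics" (3x3 intrinsics, pixels), "rvec" (rotation vector, rad) and "tvec" (3), from world to camera coordinates, as OpenCV has them. Camera axes: x right, y down, z forward; pixel columns grow to the right and rows downward; lengths in m; the calibration is good to about 2 mm. A picture is of the moment at which its call begins. There is no depth.
- job.job_done(): hands the job in; it is judged then, once.
The state is a dict: "t": time; "joint_positions": joint angles; "joint_vel": joint speeds; "joint_torque": joint torques, N m; "ee_pos": TCP position; "eef_rot": TCP orientation; "force": force on the tool from outside, world axes, zero at the start; "torque": the same for the moment, N m; "grip_width": finger opening in m; "grip_force": force on a finger pad.
Only numpy, scipy, OpenCV 4.12 (cv2) and the standard library are available. Lean on these libraries where they do the work, as an engineer would, in place of code of your own. Each camera call takes 0.05 s, during which the arm holds its last target. There are 200 camera calls.

## Task

One of the three outlet valves on the gas manifold has been left part open: shut it fully with the flat screwdriver, holding it upright and turning the slotted screw clockwise with the blade kept down in the slot until it stops. The driver lies flat on the bench, so first lay it in the sloped tool rest and let go of it there, then take it again by the end of its handle for the turning; when the valve is shut, lay it back in the tool rest. Turn the screw with the driver only, leave the other two valves shut, and do not disturb the beaker, the tape roll or the pocket meter.

Things in the scene. Friction and masses are not known exactly. Their poses are not given: they have to be found in the camera images.
- stem_a (a joint): Slotted screw of the valve left part open. It turns about a vertical axis: 0 = open (slot in line with the hose barbs), growing clockwise from above to a hard stop at 1.571 rad = shut (slot across the barbs). Slot direction from above = manifold's yaw minus this value. Starts at 0.3 to 0.7; friction about 0.05 N m; stays where left. The blade has about 0.15 rad of play in the slot.
- stem_b (a joint): The same kind of screw on another outlet, already shut (about 1.55 rad).
- stem_c (a joint): The same kind of screw on the third outlet, already shut (about 1.55 rad).
- slot_a (a point): Centre of the slot's floor in the part-open valve's screw, 51 mm above the bench. Steel head 18 mm across, slot right across it 4 mm wide, 5 mm deep; head sunk 4 mm below the rim of a round brass collar (27 mm across, bore 19 mm, rim 60 mm above the bench) on a hexagonal foot. Axes: as the manifold's.
- slot_b (a point): The same point on one of the two shut valves. The three valves stand in a row 58 mm apart; which place holds which varies.
- slot_c (a point): The same point on the other shut valve.
- manifold: Gas manifold fixed to the bench: steel plate 95 x 225 x 6 mm with an aluminium block 40 x 190 mm, top 46 mm above the bench. Origin on the bench under the plate's centre; own y runs along the row of valves, own -x points to the side of the three brass hose barbs (ending 39 mm from the origin). The row lies 12 mm to +x of the origin.
- driver_grip (a point): On the centre line of the flat screwdriver's handle, 140 mm from the blade's end, 25 mm from the handle's end. Axes: x along the driver toward the blade, y across its width, z across its thickness. Grey flat-sided handle 74 mm long, 24 mm wide (y), 18 mm thick (z). Starts lying on a broad side, centre line 9 mm above the bench, handle end to the left (+y).
- driver_tip (a point): End of the screwdriver's blade, on the centre line, same axes. Blade 12 mm wide (along y), 2.2 mm thick (along z), straight for 12 mm, then a 7 mm shank; handle from 91 to 165 mm from the blade's end, with a black collar before it. Whole driver about 83 g, balancing about 100 mm from the blade's end.
- rest_grip (a point): Where driver_grip is when the driver lies home in the sloped tool rest. Axes of the rest: x level, from handle side to blade side, z up; home, the driver's x axis runs along (0.707, 0, -0.707), i.e. 45 degrees, blade down, a broad side of the handle downward. The rear 50 mm of the handle stands free.
- rest_tip (a point): Where the blade's end is when the driver lies home, 16 mm above the bench; axes of the rest. The rest is fixed: dark base 150 x 76 mm; a lower cradle with 24 mm between its cheeks and a stop 1 mm past the blade's end, 16 mm proud of the centre line; an upper saddle with flared lips. Lay the driver in from above, square to its axis; it may stay some mm short of the stop.
- rest_saddle (a point): Middle of the rest's upper saddle, on the home centre line, 104 mm from the blade's end; axes of the rest. Saddle 18 mm long along the driver, under the front of the handle; side lips 30 mm apart at the floor and 39 mm at the top, standing to about 5 mm above the home centre line.
- beaker: Clear beaker, 59 mm across, 72 mm high, beyond and to the right of the manifold; origin under its centre.
- tape: Roll of tape lying near the bench's front edge, 61 mm across, 18 mm high; origin under its centre.
- meter: Pocket meter lying flat to the left, 138 x 45 x 22 mm; origin under its centre.

How it is judged:
By the outcome, as a careful person would: the job done as asked, in the order asked, and still so for the second after the job is handed in, with the robot touching nothing.
It also fails if it takes over 61 s, if anything falls off the work surface, if the arm or the gripper's body presses on something with over 40 N, if the wrist force passes 120 N, or if a joint passes its speed limit or range.

## Working session

There is one attempt and no reset: what is moved stays moved. The work goes in short steps, Python scripts to look and compute and a tool call to move; the robot and the scene stay as the last step left them, time stands still between calls to the robot, and variables do not carry over. Pictures are saved under pics/ and viewed, at most 10 in all, crops included, and the job is handed in when it is done.

Besides the shell and the picture viewer there is one more tool, called by a JSON object that holds its "name" and its "arguments", one argument or row to a line. arm_command: Moves the arm, as the interface text tells. Its arguments: {"type":"object","properties":{"targets":{"type":"array","items":{"type":"object","properties":{"travel":{"type":"array","items":{"type":"number"}},"yaw":{"type":"number"},"claw":{"type":"number"}}}},"grip_force":{"type":"number"}},"required":["targets"]}

```bash
mkdir -p pics
python3 - <<'E'
from rig import status,cams,manip
import cv2,numpy as np
print(status.read_state(), manip.pinch_z)
for n in("top","side"):
    c=cams.read_camera(n); cv2.imwrite(f"pics/{n}0.png",cv2.cvtColor(c["img"],cv2.COLOR_RGB2BGR))
    print(n,c["intrinsics"],c["rvec"],c["tvec"], -cv2.Rodrigues(np.array(c["rvec"]))[0].T@np.array(c["tvec"]).ravel())
E
```

```text
{'t': 0.0, 'joint_positions': array([-1.03944243e+00,  3.85552056e-01,  6.62643432e-03, -5.21442503e-04,
       -1.19400394e+00, -2.58583397e-01]), 'joint_vel': array([ 0.0008288 ,  0.00151576,  0.00151222, -0.00060376,  0.00175388,
       -0.00017906]), 'joint_torque': array([-3.98470847e-04, -3.92286837e+01,  1.88399130e+01,  4.18635160e+00,
       -4.74380751e-03,  1.94896600e-06]), 'ee_pos': array([ 0.16820817, -0.60125311,  0.19722129]), 'eef_rot': array([ 3.13940642e+00, -7.71564985e-05, -2.86901445e+00]), 'force': array([ 0.03277633,  0.27569443, -0.11871809]), 'torque': array([0.00966539, 0.03900058, 0.0061595 ]), 'grip_force': 0.0, 'grip_width': 0.08535501218256743} 0.0187
top [[422.76868859   0.         325.90152966]
 [  0.         422.76868859 198.16366283]
 [  0.           0.           1.        ]] [ 2.1299427  -2.07236024  0.22447826] [-0.01248032  0.51255807  1.19521964] [ 0.23891001 -0.01189854  1.27835909]
side [[362.81241488   0.         324.02196231]
 [  0.         362.81241488 201.54842893]
 [  0.           0.           1.        ]] [-0.03126399  2.72390896 -1.53082848] [0.49191933 0.09421861 0.89408956] [0.49852997 0.71929892 0.53323057]
```

View pics/top0.png

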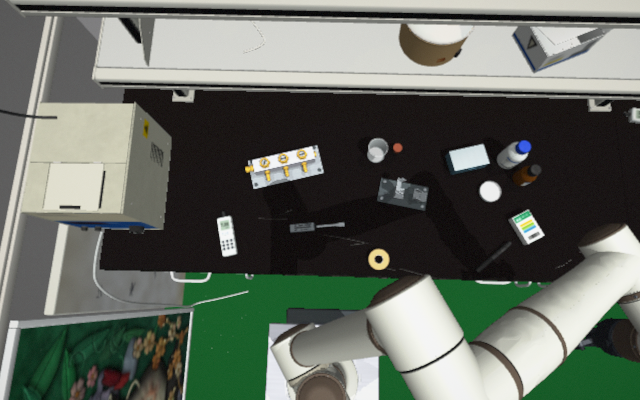

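View pics/side0.png

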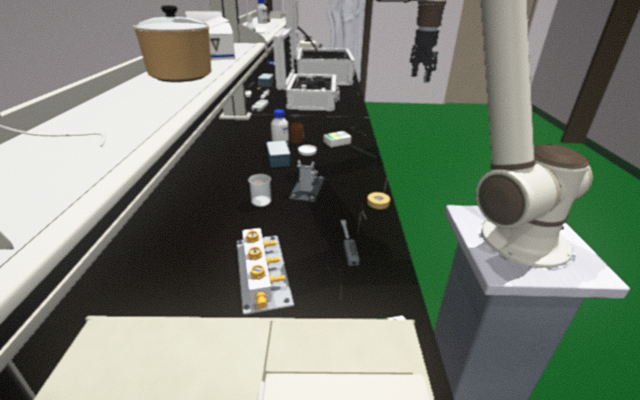

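The top picture shows the manifold at about (286,166), driver from (291,228) to (344,225), rest at (403,194), tape (379,259), beaker (376,150) and meter (227,233). The side picture shows the same items. Next I'll enlarge both.

Run:
```python
import cv2
t=cv2.imread("pics/top0.png");s=cv2.imread("pics/side0.png")
def grid(im,x0,y0,w,h,k,n):
    c=cv2.resize(im[y0:y0+h,x0:x0+w],None,fx=k,fy=k,interpolation=cv2.INTER_CUBIC)
    for x in range(x0-x0%10+10,x0+w,10):
        cv2.line(c,((x-x0)*k,0),((x-x0)*k,6 if x%50 else 14),(0,255,255),1)
        if x%20==0: cv2.putText(c,str(x),((x-x0)*k-10,22),0,.35,(0,255,255),1)
    for y in range(y0-y0%10+10,y0+h,10):
        cv2.line(c,(0,(y-y0)*k),(6,(y-y0)*k),(0,255,255),1)
        cv2.putText(c,str(y),(8,(y-y0)*k+4),0,.35,(0,255,255),1)
    cv2.imwrite(n,c)
grid(t,240,138,200,110,4,"pics/tc.png")
grid(s,230,160,140,150,4,"pics/sc.png")
```

```text
(no output)
```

View pics/tc.png

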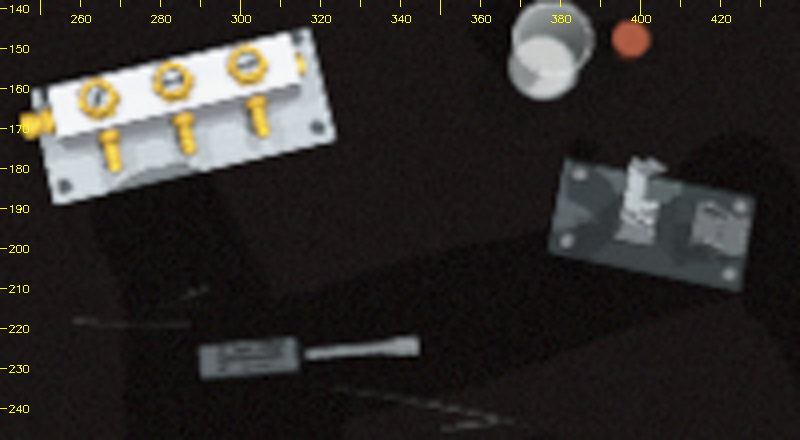

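View pics/sc.png

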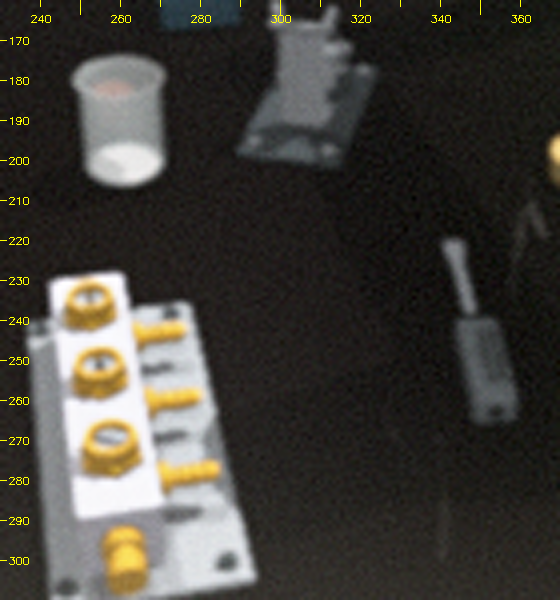

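The left valve at top-crop (98,98) has the oblique slot, so it is the open one. The barbs point down in the picture. The driver runs from (201,362) to (418,346). The rest has its saddle at about (640,200) and its stop at about (717,228). I'll enlarge the rest and the open valve.

```bash
cat > h.py <<'E'
from rig import status,cams,manip
import cv2,numpy as np,time
from scipy.spatial.transform import Rotation as Ro
from scipy.optimize import least_squares
def C(n):
    c=cams.read_camera(n); return c
import pickle,os
if not os.path.exists("cal.pkl"):
    d={}
    for n in("top","side"):
        c=cams.read_camera(n); d[n]=(np.array(c["intrinsics"]),np.array(c["rvec"],float),np.array(c["tvec"],float))
    pickle.dump(d,open("cal.pkl","wb"))
cal=pickle.load(open("cal.pkl","rb"))
def proj(n,P):
    K,r,t=cal[n]; return cv2.projectPoints(np.atleast_2d(np.array(P,float)),r,t,K,None)[0][:,0]
def bp(n,uv,z):
    K,r,t=cal[n];R=cv2.Rodrigues(r)[0];o=-R.T@t.ravel()
    uv=np.atleast_2d(uv).astype(float)
    d=(R.T@np.linalg.inv(K)@np.c_[uv,np.ones(len(uv))].T).T
    return o+d*((z-o[2])/d[:,2])[:,None]
def grab(n,name=None):
    im=cv2.cvtColor(cams.read_camera(n)["img"],cv2.COLOR_RGB2BGR)
    if name: cv2.imwrite(name,im)
    return im
def crop(im,x0,y0,w,h,k,lines=()):
    c=cv2.resize(im[y0:y0+h,x0:x0+w],None,fx=k,fy=k,interpolation=cv2.INTER_CUBIC)
    for x in range(x0,x0+w,5):
        cv2.line(c,(int((x-x0+.5)*k),0),(int((x-x0+.5)*k),5),(0,255,255),1)
        if x%10==0: cv2.putText(c,str(x),(int((x-x0+.5)*k)-9,15),0,.35,(0,255,255),1)
    for y in range(y0,y0+h,5):
        cv2.line(c,(0,int((y-y0+.5)*k)),(5,int((y-y0+.5)*k)),(0,255,255),1)
        if y%10==0: cv2.putText(c,str(y),(8,int((y-y0+.5)*k)+4),0,.35,(0,255,255),1)
    return c
E
python3 - <<'E'
from h import *
t=cv2.imread("pics/top0.png");s=cv2.imread("pics/side0.png")
a=crop(t,374,172,60,44,6.6666) ; b=crop(s,284,150,50,58,8); v=crop(t,250,150,30,30,8)
a=crop(t,374,172,60,44,7);
out=np.zeros((556,800,3),np.uint8)
out[:308,:420]=a[:308,:420]; out[:464,400+0:800]=0; out[:308,:420]=a; out[:464,424:800]=b[:464,:376]; out[312:552,:240]=v
cv2.imwrite("pics/z.png",out)
g=lambda X,Y:np.c_[240+(np.array(X)+.5)/4-.5,138+(np.array(Y)+.5)/4-.5]
print("valves",bp("top",g([98,173,246],[98,80,64]),.060).round(4).tolist())
print("plate",bp("top",g([54,336,311],[204,137,28]),.006).round(4).tolist())
print("driver end,front,tip",bp("top",g([201,298,418],[362,353,346]),.009).round(4).tolist())
print("base",bp("top",g([566,754,742,549],[158,196,291,252]),.006).round(4).tolist())
gs=lambda X,Y:np.c_[230+(np.array(X)+.5)/4-.5,160+(np.array(Y)+.5)/4-.5]
print("valves side",bp("side",gs([91,100,111],[302,370,443]),.060).round(4).tolist())
print("driver side tip,end",bp("side",gs([453,495],[241,418]),.009).round(4).tolist())
E
```

```text
valves [[0.6182, 0.1907, 0.06], [0.6339, 0.1349, 0.06], [0.648, 0.0803, 0.06]]
plate [[0.5483, 0.2287, 0.006], [0.6081, 0.0116, 0.006], [0.6975, 0.0341, 0.006]]
driver end,front,tip [[0.4275, 0.1086, 0.009], [0.4363, 0.0354, 0.009], [0.4442, -0.0554, 0.009]]
base [[0.5959, -0.1681, 0.006], [0.5692, -0.3136, 0.006], [0.4939, -0.3026, 0.006], [0.5205, -0.155, 0.006]]
valves side [[0.6476, 0.0889, 0.06], [0.6329, 0.1458, 0.06], [0.6184, 0.1995, 0.06]]
driver side tip,end [[0.4443, -0.0538, 0.009], [0.4275, 0.1162, 0.009]]
```

View pics/z.png

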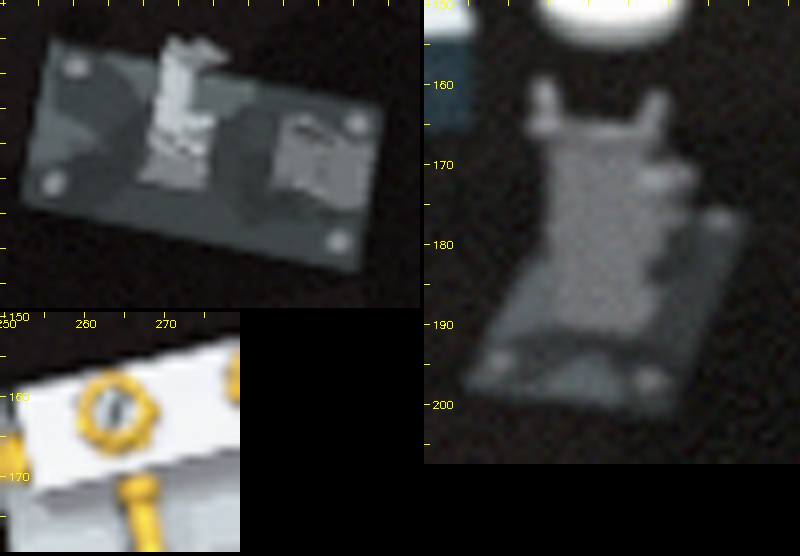

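The zoom shows saddle lips in the side view at about px (298.9,160) and (312.9,162.5). In the top view the saddle spans about (374+175/7, 172+42/7) to (374+180/7, 172+185/7), and the lower cradle's stop end is at about (426,195). The valve slot tilts up and right.

Run:
```python
from h import *
bc=np.array([.5449,-.2348]);u=np.array([-.179,-.984]);v=np.array([.984,-.179])
def rel(P): d=P[:,:2]-bc; return np.c_[d@u,d@v].round(4).tolist()
z=lambda X,Y:np.c_[374+(np.array(X)+.5)/7-.5,172+(np.array(Y)+.5)/7-.5]
zs=lambda X,Y:np.c_[284+(np.array(X)-424+.5)/8-.5,150+(np.array(Y)+.5)/8-.5]
print("side lips top",rel(bp("side",zs([543,657],[78,95]),.099)))
print("top saddle: far lip rear/front corner, near lip rear/front",rel(bp("top",z([172,225,140,208],[40,58,182,187]),.096)))
print("stop right end far, near",rel(bp("top",z([370,360],[135,205]),.027)))
print("cradle left end far,near",rel(bp("top",z([285,275],[115,180]),.045)))
```

```text
side lips top [[-0.0181, 0.0213], [-0.0222, -0.0209]]
top saddle: far lip rear/front corner, near lip rear/front [[-0.0328, 0.021], [-0.0101, 0.0179], [-0.0354, -0.041], [-0.0078, -0.0374]]
stop right end far, near [[0.0663, 0.0176], [0.0669, -0.0141]]
cradle left end far,near [[0.0259, 0.0137], [0.0264, -0.0154]]
```

```bash
cat >> h.py <<'E'
def go(x,y,z,yaw=None,p=None,r=None):
    s=status.read_state(); p=s["ee_pos"] if p is None else np.array(p); R=Ro.from_euler("xyz",s["eef_rot"] if r is None else r)
    d=R.inv().apply(np.array([x,y,z])-p)*100
    w=0 if yaw is None else -((yaw-s["eef_rot"][2]+np.pi)%(2*np.pi)-np.pi)
    print("tool cm",d.round(2),"len",np.linalg.norm(d).round(2),"yaw",round(w,3))
E
python3 - <<'E'
from h import *
go(.36,-.3,.18,-1.469)
E
```

```text
tool cm [-26.58  23.87   1.79] len 35.77 yaw -1.4
```

{"name": "arm_command", "arguments": {
  "targets": [
    {"travel":[-3.8,3.4,0.25],"claw":70},
    {"travel":[-3.8,3.4,0.25]},
    {"travel":[-3.8,3.4,0.25]},
    {"travel":[-3.8,3.4,0.25]},
    {"travel":[-3.8,3.4,0.25]},
    {"travel":[-3.8,3.4,0.25]},
    {"travel":[-3.8,3.4,0.25]},
    {"travel":[0,0,0],"yaw":-0.175},
    {"travel":[0,0,0],"yaw":-0.175},
    {"travel":[0,0,0],"yaw":-0.175},
    {"travel":[0,0,0],"yaw":-0.175},
    {"travel":[0,0,0],"yaw":-0.175},
    {"travel":[0,0,0],"yaw":-0.175},
    {"travel":[0,0,0],"yaw":-0.175},
    {"travel":[0,0,0],"yaw":-0.175},
    {"travel":[0,0,0]}
  ]
}}

```text
invalid input at $.targets[0]: expected keys travel, yaw, claw
```

Run:
```python
from h import *
go(.430,.084,.08,-1.469)
```

```text
tool cm [-43.67  58.96  11.84] len 74.31 yaw -1.4
```

All keys are required in every row.

{"name": "arm_command", "arguments": {
  "grip_force": 20,
  "targets": [
    {"travel":[-3.8,3.4,0.25],"yaw":0,"claw":70},
    {"travel":[-3.8,3.4,0.25],"yaw":0,"claw":70},
    {"travel":[-3.8,3.4,0.25],"yaw":0,"claw":70},
    {"travel":[-3.8,3.4,0.25],"yaw":0,"claw":70},
    {"travel":[-3.8,3.4,0.25],"yaw":0,"claw":70},
    {"travel":[-3.8,3.4,0.25],"yaw":0,"claw":70},
    {"travel":[-3.8,3.4,0.25],"yaw":0,"claw":70},
    {"travel":[0,0,0],"yaw":-0.175,"claw":70},
    {"travel":[0,0,0],"yaw":-0.175,"claw":70},
    {"travel":[0,0,0],"yaw":-0.175,"claw":70},
    {"travel":[0,0,0],"yaw":-0.175,"claw":70},
    {"travel":[0,0,0],"yaw":-0.175,"claw":70},
    {"travel":[0,0,0],"yaw":-0.175,"claw":70},
    {"travel":[0,0,0],"yaw":-0.175,"claw":70},
    {"travel":[0,0,0],"yaw":-0.175,"claw":70},
    {"travel":[0,0,0],"yaw":0,"claw":70}
  ]
}}

```text
t: 2.2
ee_pos: [0.3603, -0.3009, 0.1807]
eef_rot: [3.141, 0.0, -1.471]
force: [0.2, -0.1, 0.7]
grip_width: 0.0598
grip_force: 0.0
```

Run:
```python
from h import *
print(status.read_state()["eef_rot"])
go(.430,.084,.08,-1.469)
```

```text
[ 3.14143256e+00  1.67889361e-04 -1.47087729e+00]
tool cm [-37.6  -10.78  10.08] len 40.39 yaw -0.002
```

{"name": "arm_command", "arguments": {
  "targets": [
    {"travel":[-4.7,-1.35,0.9],"yaw":0,"claw":70},
    {"travel":[-4.7,-1.35,0.9],"yaw":0,"claw":70},
    {"travel":[-4.7,-1.35,0.9],"yaw":0,"claw":70},
    {"travel":[-4.7,-1.35,0.9],"yaw":0,"claw":70},
    {"travel":[-4.7,-1.35,0.9],"yaw":0,"claw":70},
    {"travel":[-4.7,-1.35,0.9],"yaw":0,"claw":70},
    {"travel":[-4.7,-1.35,0.9],"yaw":0,"claw":70},
    {"travel":[-4.7,-1.35,0.9],"yaw":0,"claw":70},
    {"travel":[0,0,0],"yaw":0,"claw":70}
  ]
}}

```text
t: 3.32
ee_pos: [0.4301, 0.0866, 0.1083]
eef_rot: [3.141, -0.0, -1.467]
force: [-0.6, -0.3, 0.2]
grip_width: 0.0597
grip_force: 0.0
```

Run:
```python
from h import *
go(.430,.084,.003,-1.469)
im=grab("side","pics/s1.png")
cv2.imwrite("pics/s1c.png",crop(im,310,120,90,140,4))
```

```text
tool cm [ 0.25  0.03 10.53] len 10.53 yaw 0.002
```

View pics/s1c.png

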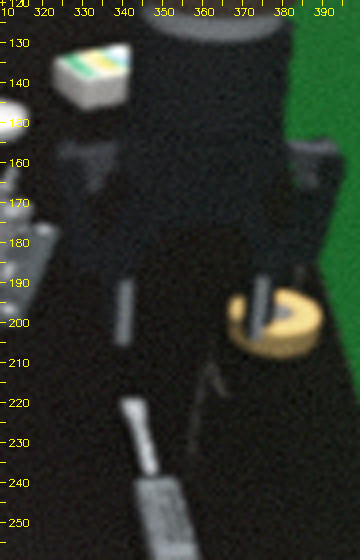

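The picture shows the open fingers (pads at about (340,197) and (376,197)) above and astride the driver. I'll descend, close and lift a little to see whether the blade droops.

{"name": "arm_command", "arguments": {
  "targets": [
    {"travel":[0.25,0,4],"yaw":0,"claw":60},
    {"travel":[0,0,4],"yaw":0,"claw":60},
    {"travel":[0,0,1.8],"yaw":0,"claw":60},
    {"travel":[0,0,0.6],"yaw":0,"claw":60},
    {"travel":[0,0,0],"yaw":0,"claw":0},
    {"travel":[0,0,0],"yaw":0,"claw":0},
    {"travel":[0,0,0],"yaw":0,"claw":0},
    {"travel":[0,0,0],"yaw":0,"claw":0},
    {"travel":[0,0,0],"yaw":0,"claw":0}
  ]
}}

```text
t: 4.5
ee_pos: [0.4299, 0.0817, 0.005]
eef_rot: [-3.141, 0.0, -1.469]
force: [-0.8, -0.3, 0.3]
grip_width: -0.0001
grip_force: 0.0
```

{"name": "arm_command", "arguments": {
  "targets": [
    {"travel":[0,0,-3],"yaw":0,"claw":0},
    {"travel":[0,0,-5],"yaw":0,"claw":0},
    {"travel":[0,0,-5],"yaw":0,"claw":0},
    {"travel":[0,0,-2],"yaw":0,"claw":0},
    {"travel":[0,0,0],"yaw":0,"claw":0}
  ]
}}

```text
t: 5.12
ee_pos: [0.4307, 0.0821, 0.1563]
eef_rot: [-3.138, 0.002, -1.469]
force: [0.1, 0.4, 0.1]
grip_width: -0.0003
grip_force: 0.0
```

Run:
```python
from h import *
im=grab("side","pics/s2.png");t=grab("top","pics/t2.png")
cv2.imwrite("pics/s2c.png",np.hstack([crop(im,310,90,100,140,4),crop(t,260,180,100,140,4)]))
```

```text
(no output)
```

View pics/s2c.png

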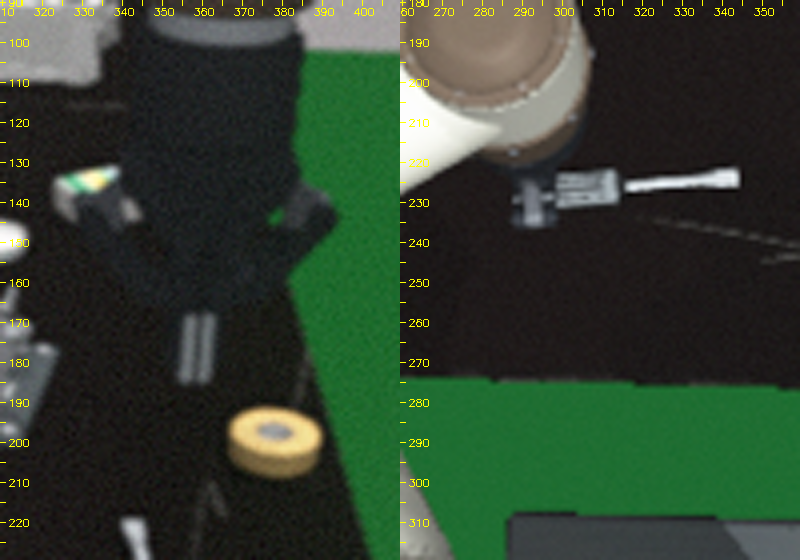

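The driver was missed (opening 0) and it has not moved. I'll check where the TCP projects against the seen fingertips (side about (358,384→185), top about (293,230)).

Run:
```python
from h import *
P=status.read_state()["ee_pos"]; print(P,proj("side",P),proj("top",P))
for n in("side","top"):
    c=cams.read_camera(n); print(n, c["rvec"]-cal[n][1].ravel(), c["tvec"]-cal[n][2].ravel())
for uv in [(358,195),(358,185.0)]:
    print(bp("side",uv,P[2]))
print(bp("top",(293.5,229),P[2]))
```

```text
[0.42907182 0.08130104 0.15395164] [[356.27897703 198.61672959]] [[295.29911442 219.7571676 ]]
side [0. 0. 0.] [0. 0. 0.]
top [0. 0. 0.] [0. 0. 0.]
[[0.4244904  0.06639257 0.15395164]]
[[0.42141091 0.02293529 0.15395164]]
[[0.4038357  0.08502797 0.15395164]]
```

Side fingertips at row 185 lie above the projected TCP (row 198), so I need numbers for the patch near the handle in both top frames.

Run:
```python
from h import *
a=cv2.imread("pics/top0.png",0);b=cv2.imread("pics/t2.png",0)
for n,i in(("before",a),("now",b)):
    print(n)
    for r in range(214,240,2): print(r,*["%3d"%v for v in i[r,282:322:2]])
s=cv2.imread("pics/s2.png",0)
print("side")
for r in range(160,206,3): print(r,*["%3d"%v for v in s[r,346:372]])
for z in(.0,.02,.05,.154,.18,.2): print(z,proj("top",(.43,.082,z)),proj("side",(.43,.082,z)))
```

```text
before
214  20  16  18  17  14  16  16  14  17  15  12  13  14  17  12  16  18  14  15   9
216  13  14  14  18  13  14  17  13  13  16  12  13  16  13  15  13  14  13  15  17
218  25  24  25  10  14  14  15  12  13  12  14  10  13  14  14  12  15  13  15  14
220  13  16  16   9  13  14  15  13  13  14  16  13  16  14  13  13  12  16  12  16
222  17  19   9  14  12  18  17  15  14  15  16  20  24  38  43  64  22  17  17  11
224  18  10  14  11  50  63  62  71  75  89  84  88  71  67  75 104  46  15  25  36
226  15  19  14  16  88 103  84  83  85  76  88  84  77  68  78 103  49  79 139 132
228  14  14  14  12  86 105  84  70  83  84  91  93  89  93  99 106  65  16  12   9
230  17  17  14  14  84 105  86  81 101  91  88  91  87  83  78  71  40   6  16  15
232  14  12  12  13  43  51  41  36  28  25  21  18   1  12  12  15  16  14  13  12
234  16  11  13  16  11  13  14  17  13  12  11  12  14  15  17  12  18  12  18  19
236  13  11  16  14  13  12  16  15  14  17  12  14  14  10  14  15  13   7  17  19
238  18  11  17  14  15  17  12  18  14  14  14   8  14  13  19  14  15  17  13  14
n
[... 2516 characters left out ...]
 23  26  25  23  19  32  14  29  22  23  21  21  19  21  21  30  20  22  33  77 132 177 198 204
202  20  26  18  25  23  23  23  25  30  25  26  27  18  26  17  26  22  27  17  23  28  58  77  87  93 114
205  20  24  24  23  15  25  23  21  23  20  24  16  20  23  23  26  28  32  21  17  23  26  53  62  81  89
0.0 [[298.88696346 227.98020872]] [[351.08565996 257.07600364]]
0.02 [[298.44038637 226.9814416 ]] [[351.65127975 250.15262272]]
0.05 [[297.74419415 225.42441169]] [[352.52741728 239.42839787]]
0.154 [[295.05389332 219.40756925]] [[355.84989868 198.76008214]]
0.18 [[294.30477023 217.73215974]] [[356.75759145 187.64961022]]
0.2 [[293.70490124 216.39055616]] [[357.4790735  178.81842159]]
```

Fingertips look to be about 29 mm above the reported TCP in the side view (row 186 corresponds to z≈0.184 against 0.154 reported). That explains the miss. I'll descend again in steps and watch the force.

{"name": "arm_command", "arguments": {
  "targets": [
    {"travel":[0,0,5],"yaw":0,"claw":50},
    {"travel":[0,0,5],"yaw":0,"claw":50},
    {"travel":[0,0,3.9],"yaw":0,"claw":50},
    {"travel":[0,0,1],"yaw":0,"claw":50},
    {"travel":[0,0,0.5],"yaw":0,"claw":50},
    {"travel":[0,0,0],"yaw":0,"claw":50}
  ]
}}

```text
t: 6.08
ee_pos: [0.4306, 0.082, 0.0015]
eef_rot: [-3.14, 0.001, -1.469]
force: [0.7, 0.5, -0.0]
grip_width: 0.0428
grip_force: 0.0
```

Run:
```python
from h import *
P=status.read_state()["ee_pos"]; print(P,proj("side",P),proj("top",P))
s=grab("side","pics/s3.png")
cv2.imwrite("pics/s3c.png",crop(s,300,190,100,90,6))
```

```text
[0.43060137 0.08197573 0.00150389] [[350.86159891 256.54790682]] [[298.87007449 227.71092256]]
```

View pics/s3c.png

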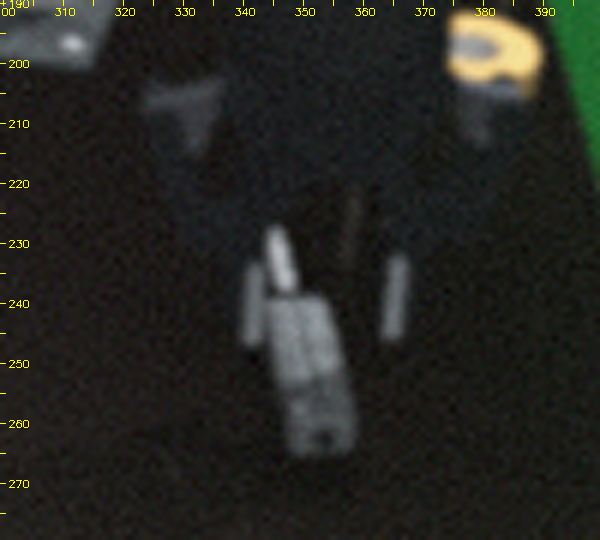

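The picture shows the open pads (bottoms at about (341,247) and (365,246)) astride the handle but still clearly above bench level. I'll go lower in small steps.

{"name": "arm_command", "arguments": {
  "targets": [
    {"travel":[0,0,0.5],"yaw":0,"claw":50},
    {"travel":[0,0,0.5],"yaw":0,"claw":50},
    {"travel":[0,0,0.4],"yaw":0,"claw":50},
    {"travel":[0,0,0],"yaw":0,"claw":50}
  ]
}}

```text
t: 6.62
ee_pos: [0.4296, 0.0814, -0.0135]
eef_rot: [3.141, -0.0, -1.469]
force: [-0.5, 0.2, -0.3]
grip_width: 0.0431
grip_force: 0.0
```

Run:
```python
from h import *
S=status.read_state();print(S["force"],S["ee_pos"])
s=grab("side","pics/s4.png")[:,:,1]
for r in range(228,268,3): print(r,*["%3d"%v for v in s[r,336:372]])
```

```text
[-0.47831727  0.16585432 -0.25563224] [ 0.42958221  0.08137754 -0.01354387]
228  29  25  29  34  31  20  28  26  26  30  32  31  23  24  27  25  22  27  27  24  23  27  36  27  27  26  28  25  25  24  31  27  32  35  31  31
231  35  30  30  31  27  28  20  33  28  38  56  56  34  21  19  20  28  24  26  20  31  43  46  39  27  25  23  25  28  28  34  32  33  20  35  29
234  32  33  27  28  28  32  32  32  47 104 158 160 117  54  17  20  24  23  23  20  24  27  32  24  27  23  25  30  27  28  30  33  32  28  36  32
237  32  32  24  25  28  31  31  25  36  63 129 161 146  86  27  18  17  20  22  17  31  29  27  22  26  21  19  25  34  41  39  35  32  26  26  29
240  20  30  25  30  44  73  88 100  95 110 120 125 119 123 125 129 127 103  67  34  22  26  23  17   9  22  19  35  66  97 103  79  42  19  19  25
243  25  31  26  38  52  89 109 100  96 104 116 128 133 128 127 135 146 150 111  72  30  21  20  25  18  14  11  42  78 106  96  68  33  33  19  31
246  29  30  30  33  56  90 114  98  66  86 126 134 144 137 131 132 133 134 132 110  63  25  17  24  23  16  17  39  94 113 102  56  29 
[... 347 characters left out ...]
  22  41  61  61  67  68  81  89 100  82  70  67  64  45  37  16  30  17  21  17  28  29  24  23  19  30  24
258  25  33  21  20  28  20  18  23  11  18  31  48  62  70  73  76  69  81  79  78  75  72  62  40  25  21  27  24  17  17  28  22  12  20  23  32
261  25  22  32  21  23  21  18  32  21  22  28  39  59  71  83  79  74  65  60  68  79  73  67  43  27  23  26  24  25  22  31  23  27  24  19  23
264  15  23  20  23  18  25  16  24  21  22  21  31  56  72  73  72  62  47  45  51  62  64  54  37  19  20  28  30  25  21  29  20  20  31  29  28
267  20  25  20  25  20  24  25  23  26  13  12  23  18  20  24  21  19  21  20  27  19  20  17  19  27  23  22  25  22  27  31  20  12  20  26  23
```

{"name": "arm_command", "arguments": {
  "targets": [
    {"travel":[0,-0.3,0.4],"yaw":0,"claw":50},
    {"travel":[0,0,0.4],"yaw":0,"claw":50},
    {"travel":[0,0,0.1],"yaw":0,"claw":50},
    {"travel":[0,0,0],"yaw":0,"claw":50}
  ]
}}

```text
t: 7.18
ee_pos: [0.4327, 0.0818, -0.0223]
eef_rot: [3.141, -0.0, -1.469]
force: [-0.8, 0.1, 0.9]
grip_width: 0.0428
grip_force: 0.0
```

{"name": "arm_command", "arguments": {
  "grip_force": 20,
  "targets": [
    {"travel":[0,0,0],"yaw":0,"claw":10},
    {"travel":[0,0,0],"yaw":0,"claw":10},
    {"travel":[0,0,0],"yaw":0,"claw":10}
  ]
}}

```text
t: 7.55
ee_pos: [0.4329, 0.0819, -0.022]
eef_rot: [-3.141, 0.0, -1.469]
force: [0.0, -0.1, 1.4]
grip_width: 0.0233
grip_force: 20.5
```

{"name": "arm_command", "arguments": {
  "targets": [
    {"travel":[0,0,-2],"yaw":0,"claw":10},
    {"travel":[0,0,-4],"yaw":0,"claw":10},
    {"travel":[0,0,-5],"yaw":0,"claw":10},
    {"travel":[0,0,-5],"yaw":0,"claw":10},
    {"travel":[0,0,-3],"yaw":0,"claw":10},
    {"travel":[0,0,0],"yaw":0,"claw":10}
  ]
}}

```text
t: 8.3
ee_pos: [0.434, 0.0826, 0.17]
eef_rot: [-3.136, 0.003, -1.469]
force: [0.1, 0.0, -2.4]
grip_width: 0.0229
grip_force: 20.2
```

Run:
```python
from h import *
print([a for a in dir(manip) if a[0]!='_'])
S=status.read_state();print(S["force"],S["torque"],S["ee_pos"],S["grip_width"])
s=grab("side","pics/s5.png");t=grab("top","pics/t5.png")
cv2.imwrite("pics/s5c.png",np.hstack([crop(s,300,90,100,140,4),crop(t,260,170,100,140,4)]))
```

```text
['PlanningError', 'pinch_z']
[ 0.1270208   0.01297329 -2.42683679] [-0.02484904  0.03757828 -0.05789449] [0.43402035 0.08260479 0.16999019] 0.02289003009228032
```

View pics/s5c.png

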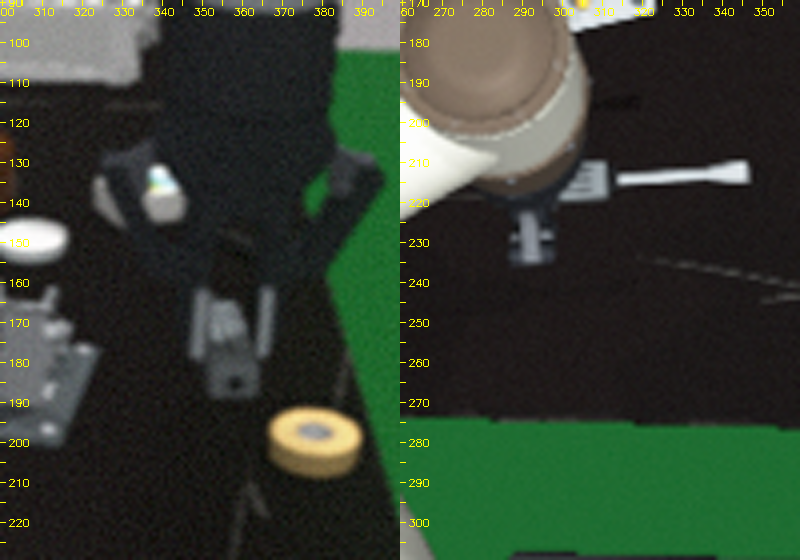

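The picture shows the driver held level across the pads (blade at top-view (347,213)) with no droop. The tool can only yaw, so the driver must pivot between the pads. I'll set it back on the bench and try lifting with a very light squeeze so the blade trails down.

{"name": "arm_command", "arguments": {
  "targets": [
    {"travel":[0,0,5],"yaw":0,"claw":10},
    {"travel":[0,0,5],"yaw":0,"claw":10},
    {"travel":[0,0,5],"yaw":0,"claw":10},
    {"travel":[0,0,3.4],"yaw":0,"claw":10},
    {"travel":[0,0,0.6],"yaw":0,"claw":10},
    {"travel":[0,0,0],"yaw":0,"claw":27},
    {"travel":[0,0,0],"yaw":0,"claw":27}
  ]
}}

```text
t: 9.28
ee_pos: [0.4322, 0.0815, -0.0228]
eef_rot: [3.14, -0.001, -1.469]
force: [0.2, -0.0, -1.1]
grip_width: 0.0231
grip_force: 22.4
```

{"name": "arm_command", "arguments": {
  "targets": [
    {"travel":[0,0,0],"yaw":0,"claw":27.5},
    {"travel":[0,0,0],"yaw":0,"claw":27.5}
  ]
}}

```text
t: 9.52
ee_pos: [0.4328, 0.0818, -0.0222]
eef_rot: [3.142, 0.0, -1.469]
force: [-0.9, -1.1, -0.3]
grip_width: 0.0234
grip_force: 14.2
```

{"name": "arm_command", "arguments": {
  "targets": [
    {"travel":[0,0,0],"yaw":0,"claw":28},
    {"travel":[0,0,0],"yaw":0,"claw":28}
  ]
}}

```text
t: 9.78
ee_pos: [0.4329, 0.0819, -0.0221]
eef_rot: [-3.141, 0.0, -1.469]
force: [-0.8, -0.2, -1.1]
grip_width: 0.024
grip_force: 2.4
```

A claw value of 28 gives about 2.4 N. I'll lift along an arc about the blade's end.

{"name": "arm_command", "arguments": {
  "targets": [
    {"travel":[0.05,0,-1.2],"yaw":0,"claw":28},
    {"travel":[0.15,0,-1.2],"yaw":0,"claw":28},
    {"travel":[0.25,0,-1.2],"yaw":0,"claw":28},
    {"travel":[0.35,0,-1.2],"yaw":0,"claw":28},
    {"travel":[0,0,0],"yaw":0,"claw":28},
    {"travel":[0,0,0],"yaw":0,"claw":28}
  ]
}}

```text
t: 10.52
ee_pos: [0.4337, 0.0739, 0.0259]
eef_rot: [-3.141, 0.0, -1.469]
force: [0.2, 0.3, -0.2]
grip_width: 0.0234
grip_force: 2.3
```

```bash
cat >> h.py <<'E'
def blade(im,lo,roi):
    # bright low-saturation blob tip (largest component) in roi x0,y0,x1,y1: ends along major axis
    x0,y0,x1,y1=roi; g=im[y0:y1,x0:x1].astype(int)
    m=((g.min(2)>lo)&(g.max(2)-g.min(2)<45)).astype(np.uint8)
    n,l,st,ce=cv2.connectedComponentsWithStats(m)
    out=[]
    for k in np.argsort(-st[1:,4])[:4]+1:
        P=np.argwhere(l==k)[:,::-1].astype(float)
        if len(P)<6: continue
        c=P.mean(0);w,V=np.linalg.eigh(np.cov((P-c).T));a=(P-c)@V[:,1]
        out.append((len(P),(P[a<a.min()+1.5].mean(0)+[x0,y0]).round(1).tolist(),(P[a>a.max()-1.5].mean(0)+[x0,y0]).round(1).tolist()))
    return out
E
python3 - <<'E'
from h import *
S=status.read_state();print(S["force"],S["ee_pos"],S["grip_width"],S["grip_force"])
t=grab("top","pics/t6.png");s=grab("side","pics/s6.png")
print("top",blade(t,120,(296,205,365,245)));print("side",blade(s,70,(330,190,375,275)))
print(blade(cv2.imread("pics/t5.png"),120,(296,205,365,245)))
for z in(0,.009,.03,.056): print(z,proj("top",(.4442,-.0554,z)))
E
```

```text
[ 0.22867729  0.25798601 -0.21246324] [0.43371635 0.07388938 0.0258742 ] 0.02335960045298941 2.289610281586647
top [(155, [310.3, 205.7], [296.7, 222.3]), (82, [340.4, 224.2], [317.6, 224.2]), (32, [313.0, 221.8], [309.0, 226.8]), (20, [299.5, 233.5], [300.0, 240.5])]
side [(85, [360.8, 223.2], [350.5, 240.3]), (70, [354.0, 229.2], [344.3, 233.3])]
[(111, [345.5, 212.7], [314.5, 214.5]), (51, [309.6, 211.8], [301.5, 218.5]), (16, [299.0, 205.2], [296.2, 208.0])]
0 [[344.00093488 224.58816493]]
0.009 [[344.11070163 224.11983235]]
0.03 [[344.37276249 223.00171936]]
0.056 [[344.70924619 221.56607266]]
```

It pivots. I'll continue to about 50°.

{"name": "arm_command", "arguments": {
  "targets": [
    {"travel":[0.4,0,-1.2],"yaw":0,"claw":28},
    {"travel":[0.5,0,-1.2],"yaw":0,"claw":28},
    {"travel":[0.6,0,-1.2],"yaw":0,"claw":28},
    {"travel":[0.7,0,-1.2],"yaw":0,"claw":28},
    {"travel":[0,0,0],"yaw":0,"claw":28}
  ]
}}

```text
t: 11.25
ee_pos: [0.4369, 0.052, 0.0752]
eef_rot: [-3.138, 0.001, -1.47]
force: [0.3, 0.6, 0.3]
grip_width: 0.024
grip_force: 2.2
```

Run:
```python
from h import *
S=status.read_state();print(S["force"],S["ee_pos"],S["grip_width"],S["grip_force"])
t=grab("top","pics/t6.png");s=grab("side","pics/s6.png")
print("top",blade(t,110,(296,195,365,245)));print("side",blade(s,70,(330,170,385,275)))
for uv in [(345,224)]: pass
```

```text
[0.30293799 0.58826917 0.34938414] [0.43687495 0.05198905 0.07517077] 0.024004063164738597 2.2488417103886604
top [(275, [320.5, 196.5], [296.4, 219.2]), (65, [308.7, 196.6], [296.5, 200.0]), (47, [334.5, 224.5], [319.5, 222.5]), (31, [306.5, 229.5], [307.0, 237.5])]
side [(95, [360.3, 198.4], [350.1, 210.8]), (43, [345.0, 198.5], [344.0, 210.5]), (26, [381.2, 198.0], [375.7, 197.5]), (7, [343.6, 226.2], [344.4, 226.2])]
```

{"name": "arm_command", "arguments": {
  "grip_force": 25,
  "targets": [
    {"travel":[0,0,0],"yaw":0,"claw":10},
    {"travel":[0,0,0],"yaw":0,"claw":10},
    {"travel":[0,0,0],"yaw":0,"claw":10},
    {"travel":[0,0,-3],"yaw":0.14,"claw":10},
    {"travel":[0,0,-4],"yaw":0.141,"claw":10},
    {"travel":[0,0,-4],"yaw":0,"claw":10},
    {"travel":[0,0,-2],"yaw":0,"claw":10},
    {"travel":[0,0,0],"yaw":0,"claw":10}
  ]
}}

```text
t: 12.35
ee_pos: [0.436, 0.0522, 0.2044]
eef_rot: [-3.14, 0.001, -1.75]
force: [0.1, 0.3, -2.2]
grip_width: 0.0231
grip_force: 26.6
```

Run:
```python
from h import *
S=status.read_state();print(S["ee_pos"],S["eef_rot"],S["grip_width"],S["grip_force"])
print("tip before",bp("top",(335,224.5),0))
t=grab("top","pics/t7.png")
print("top",blade(t,110,(300,195,365,245)))
go(.5496,-.2088,.215,-1.7505)
```

```text
[0.43603963 0.05216778 0.20443394] [-3.14031588e+00  1.31202968e-03 -1.74999158e+00] 0.02312595431850508 26.55175745487213
tip before [[ 0.44372513 -0.02790407  0.        ]]
top [(183, [317.3, 195.3], [300.3, 206.8]), (63, [335.2, 225.0], [318.4, 217.8]), (35, [315.6, 213.8], [310.4, 217.7])]
tool cm [ 23.6  -15.91  -1.21] len 28.49 yaw 0.0
```

{"name": "arm_command", "arguments": {
  "targets": [
    {"travel":[3.93,-2.65,-0.2],"yaw":0,"claw":10},
    {"travel":[3.93,-2.65,-0.2],"yaw":0,"claw":10},
    {"travel":[3.93,-2.65,-0.2],"yaw":0,"claw":10},
    {"travel":[3.93,-2.65,-0.2],"yaw":0,"claw":10},
    {"travel":[3.93,-2.65,-0.2],"yaw":0,"claw":10},
    {"travel":[3.93,-2.65,-0.2],"yaw":0,"claw":10},
    {"travel":[0,0,0],"yaw":0,"claw":10},
    {"travel":[0,0,0],"yaw":0,"claw":10}
  ]
}}

```text
t: 13.4
ee_pos: [0.5491, -0.208, 0.2135]
eef_rot: [3.137, 0.0, -1.751]
force: [-0.9, -0.2, -0.2]
grip_width: 0.023
grip_force: 26.5
```

Run:
```python
from h import *
S=status.read_state();p=S["ee_pos"];print(p,S["eef_rot"],S["grip_width"],S["grip_force"])
t=grab("top","pics/t8.png");s=grab("side","pics/s8.png")
y=S["eef_rot"][2];d=np.array([np.cos(y),np.sin(y),0])
tip=p+.0795*d-[0,0,.075]
q=proj("top",tip)[0];print("pred tip",tip,q,proj("side",tip))
x,yy=int(q[0]),int(q[1])
print("top",blade(t,110,(x-35,yy-25,x+25,yy+25)))
print(bp("top",q+0,.14))
g=t[:,:,1]
for r in range(yy-14,yy+15,2): print(r,*["%3d"%v for v in g[r,x-24:x+18:2]])
```

```text
[ 0.54912741 -0.20800153  0.21351447] [ 3.13706090e+00  3.54642096e-04 -1.75058602e+00] 0.023015380304720195 26.520889699459076
pred tip [ 0.53491101 -0.2862201   0.13851447] [429.58132356 186.63582301] [[311.47777415 137.92361941]]
top [(158, [400.5, 178.7], [400.2, 198.1]), (143, [425.7, 197.5], [414.0, 193.0]), (76, [429.7, 186.8], [413.8, 175.6]), (11, [422.6, 205.7], [421.7, 206.6])]
[[ 0.53452524 -0.28586258  0.14      ]]
172  47  24  34  28  63  96  59  41  24  22  22  22  21  24  20  24  21  23  21  23  18
174  67  30  41  40 101 129  73  26  20  22  21  21  21  22  20  23  22  20  20  22  20
176  58  27  38  38 116 134  96  25  25  25  20  21  21  24  18  22  17  25  21  19  18
178  37  24  77  49 126 134  93 149  55  22  22  18  22  22  23  25  25  20  22  24  20
180  83  17  37  76 130 123 101 130 181  87  20  20  20  21  21  21  24  19  26  23  21
182  56  31  63 101 136 111  52  22  96 169 134  42  22  21  22  22  22  21  22  20  20
184 104  68  55  83  98  73  72  35  24  39 150 169 124  42  21  24  21  22  20  20  19
186 101 102  89  92  90  70  72  99  76  64  62 142 179  93  19  19  21  21  23  24  23
188 101 100  64  63  60 100 115 100  95 107 156  90 147  54  22  22  19  21  18  17  20
190  96  96  61  64  57 154 100 155 121 111 192 109  19  25  16  19  21  20  23  22  19
192  95  93  62  64  75 195 180 153 123 157 116 103  24  23  22  18  17  20  23  22  21
194  99  79  49  50 117 190 189 173 125 133 128 116  23  20  22  25  21  19  21  20  23
196  95  85  55  48 142 177 191 150 130 131 147  82  22  19  18  21  23  20  21  20  20
198  97  97  82  64  98 114 186 170 129 131 160  46  21  19  19  22  21  20  24  19  17
200 100 100  84  84  81  75  88 125 151 130 159  26  20  19  21  13  23  20  23  20  20
```

The predicted tip (429.6,186.6) matches the image (about 430,187). I'll lower toward the cradle.

{"name": "arm_command", "arguments": {
  "targets": [
    {"travel":[0,0,4],"yaw":0,"claw":10},
    {"travel":[0,0,4],"yaw":0,"claw":10},
    {"travel":[0,0,2.5],"yaw":0,"claw":10},
    {"travel":[0,0,0.7],"yaw":0,"claw":10},
    {"travel":[0,0,0.5],"yaw":0,"claw":10},
    {"travel":[0,0,0],"yaw":0,"claw":10}
  ]
}}

```text
t: 14.25
ee_pos: [0.5509, -0.2082, 0.0997]
eef_rot: [-3.14, -0.0, -1.749]
force: [0.1, -0.0, -0.4]
grip_width: 0.0234
grip_force: 26.5
```

Run:
```python
from h import *
S=status.read_state();print(S["ee_pos"],S["force"],S["torque"],S["grip_force"])
```

```text
[ 0.55091287 -0.20815046  0.0996805 ] [ 0.07019773 -0.03659179 -0.3741136 ] [ 0.03553683 -0.01666695  0.05634544] 26.524835228919983
```

{"name": "arm_command", "arguments": {
  "targets": [
    {"travel":[0,0,0.4],"yaw":0,"claw":10},
    {"travel":[0,0,0.3],"yaw":0,"claw":28},
    {"travel":[-0.4,0,0.4],"yaw":0,"claw":28},
    {"travel":[-0.4,0,0.4],"yaw":0,"claw":28},
    {"travel":[-0.4,0,0.4],"yaw":0,"claw":28},
    {"travel":[-0.2,0,0.2],"yaw":0,"claw":28},
    {"travel":[0,0,0],"yaw":0,"claw":28}
  ]
}}

```text
t: 15.12
ee_pos: [0.5531, -0.1943, 0.0778]
eef_rot: [-3.141, 0.0, -1.749]
force: [-0.1, 0.5, 0.6]
grip_width: 0.0238
grip_force: 2.2
```

```bash
cat >> h.py <<'E'
def look(tip,f="top",nm="pics/x.png",hw=(26,14)):
    t=grab(f,nm);q=proj(f,tip)[0];x,y=int(q[0]),int(q[1]);print(f,"pred px",q.round(1),"cols from",x-hw[0])
    for r in range(y-hw[1],y+hw[1]+1,2): print(r,*["%3d"%v for v in t[r,x-hw[0]:x+hw[0]:2,1]])
E
python3 - <<'E'
from h import *
S=status.read_state();print(S["ee_pos"],S["force"],S["torque"],S["grip_force"],S["grip_width"])
look((.5406,-.2584,.044),hw=(30,18))
E
```

```text
[ 0.55307293 -0.19432452  0.07780026] [-0.07099277  0.4595899   0.55630585] [-0.01055798 -0.09271645  0.01377659] 2.228038050234318 0.023756460000841757
top pred px [412.8 192.3] cols from 382
174  14  15  14  12  22  17  19  26  36  40  44  44  47  49  49  49  52  51  49  24  24  23  21  20  21  24  25  18  22  21
176  12  15  37  56  62  20  21  25  35  43  43  46  48  50  51  49  53  48  25  22  28  21  20  23  20  18  24  24  20  22
178  56  42  38  58  69  48  17  21  25  33  44  46  43  47  46  44  35  23  20  21  23  17  21  21  22  19  22  20  24  18
180  70 105  36  63  68  44  17  23  24  27  29  42  36  30  32  31  26  20  18  22  22  22  20  22  21  19  22  21  15  20
182  66  93  61  69  69  39  24  18  22  29  28  30  30  31  28  20  20  24  20  18  23  24  22  20  23  24  19  21  21  26
184  66  64  55  53  59  36  28  31  46  40  34  53 130  90  89  69  63  44  20  21  22  20  21  19  21  20  19  23  18  26
186  65  63  63  63  58  50  32  32 103  84  40  97 147  51  89  97  97 100  99  88  70  60  44  25  18  21  24  19  19  19
188  85  67  63  64  62  47  34  46 123
[... 748 characters left out ...]
  85  84  85  84  86  85  82  81  87 153 137 128 121  24  23  21  20  23  18  24
202  51  70  75  80  82  86  96  98  98  98  99  98 100  87  84  85  86  85  89  84  92  95  73  21  24  20  21  23  21  22
204  17  13  19  17  23  50  80  87  96 100  97  99  99  94  90  98  98 101 101  88 116  99  47  24  17  19  20  24  19  20
206  18  20  20  22  21  23  21  23  17  26  63  83  89  96 100  99  99  98  99 120 206 121  26  20  19  23  24  24  21  20
208  23  22  19  22  23  24  23  23  21  19  18  23  20  15  31  62  84  91  99 101 124  94  18  20  20  19  23  18  19  20
210  22  22  24  22  25  21  22  25  22  19  20  22  19  19  19  22  22  21  21  36  67  75  21  21  20  23  23  22  23  23
```

{"name": "arm_command", "arguments": {
  "targets": [
    {"travel":[0,0,0],"yaw":0,"claw":32},
    {"travel":[0,0,0],"yaw":0,"claw":40},
    {"travel":[0,0,0],"yaw":0,"claw":55},
    {"travel":[0,0,0],"yaw":0,"claw":55},
    {"travel":[0,0,-3],"yaw":0,"claw":55},
    {"travel":[-4,0,-4],"yaw":0,"claw":55},
    {"travel":[-5,0,0],"yaw":0,"claw":55},
    {"travel":[-5,0,0],"yaw":0,"claw":55},
    {"travel":[0,0,0],"yaw":0,"claw":55}
  ]
}}

```text
t: 16.3
ee_pos: [0.5784, -0.0539, 0.148]
eef_rot: [-3.141, 0.001, -1.745]
force: [-0.5, 0.2, 0.1]
grip_width: 0.0469
grip_force: 0.0
```

Run:
```python
from h import *
S=status.read_state();print(S["ee_pos"],S["force"],S["eef_rot"])
t=grab("top","pics/t9.png");s=grab("side","pics/s9.png")
im=np.hstack([crop(t,368,165,64,45,6),crop(s,280,140,60,70,6)[:270]])
cv2.imwrite("pics/p9.png",im);print(im.shape)
for L in(0,20,40,91,104,140,165):
    P=np.array([.5354,-.2870,.016])+L/1000*.7071*np.array([.179,.984,1]);print(L,proj("top",P).round(1),proj("side",P).round(1))
```

```text
[ 0.57842183 -0.05387711  0.14802094] [-0.53733015  0.170426    0.13546304] [-3.14087360e+00  5.13418207e-04 -1.74539971e+00]
(270, 744, 3)
0 [[420.4 196.3]] [[311.1 175.1]]
20 [[416.8 194.3]] [[310.1 173. ]]
40 [[413.1 192.3]] [[309.1 170.9]]
91 [[403.3 187. ]] [[306.3 165. ]]
104 [[400.7 185.6]] [[305.6 163.5]]
140 [[393.4 181.6]] [[303.4 158.9]]
165 [[388.1 178.7]] [[301.8 155.6]]
```

View pics/p9.png

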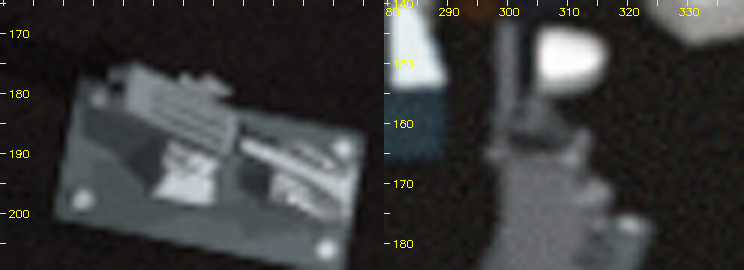

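The last picture shows the driver lying home: handle from (388,179) to (406,187) over the saddle, and blade in the cradle to about (424,195), as predicted. I'll take it again by the handle end.

Run:
```python
from h import *
go(.5533,-.1892,.145,-1.7505)
```

```text
tool cm [13.51  0.05  0.28] len 13.51 yaw 0.002
```

{"name": "arm_command", "arguments": {
  "grip_force": 20,
  "targets": [
    {"travel":[4.5,0,0],"yaw":0,"claw":55},
    {"travel":[4.5,0.05,0],"yaw":0,"claw":55},
    {"travel":[4.5,0,0],"yaw":0,"claw":55},
    {"travel":[0,0,3],"yaw":0,"claw":55},
    {"travel":[0,0,3],"yaw":0,"claw":55},
    {"travel":[0,0,1.1],"yaw":0,"claw":50},
    {"travel":[0,0,0],"yaw":0,"claw":40},
    {"travel":[0,0,0],"yaw":0,"claw":32},
    {"travel":[0,0,0],"yaw":0,"claw":28},
    {"travel":[0,0,0],"yaw":0,"claw":28}
  ]
}}

```text
t: 17.65
ee_pos: [0.5541, -0.1896, 0.078]
eef_rot: [-3.139, -0.0, -1.749]
force: [0.0, 0.1, 2.5]
grip_width: 0.024
grip_force: 2.2
```

{"name": "arm_command", "arguments": {
  "targets": [
    {"travel":[0.68,0,-0.64],"yaw":0,"claw":28},
    {"travel":[0.72,0,-0.59],"yaw":0,"claw":28},
    {"travel":[0.76,0,-0.54],"yaw":0,"claw":28},
    {"travel":[0.8,0,-0.5],"yaw":0,"claw":28},
    {"travel":[0.83,0,-0.44],"yaw":0,"claw":28},
    {"travel":[0.85,0,-0.39],"yaw":0,"claw":28},
    {"travel":[0.87,0,-0.33],"yaw":0,"claw":28},
    {"travel":[0.9,0,-0.27],"yaw":0,"claw":28},
    {"travel":[0.91,0,-0.21],"yaw":0,"claw":28},
    {"travel":[0.92,0,-0.16],"yaw":0,"claw":28},
    {"travel":[0.93,0,-0.09],"yaw":0,"claw":28},
    {"travel":[0.94,0,-0.03],"yaw":0,"claw":28},
    {"travel":[0,0,0],"yaw":0,"claw":28}
  ]
}}

```text
t: 19.27
ee_pos: [0.5344, -0.2896, 0.1179]
eef_rot: [3.14, 0.0, -1.751]
force: [0.3, 0.6, -0.8]
grip_width: 0.0238
grip_force: 1.9
```

Run:
```python
from h import *
S=status.read_state();p=S["ee_pos"];print(p,S["force"],S["torque"],S["grip_width"],S["grip_force"])
look((.5354,-.287,.06),"side","pics/s10.png",hw=(24,30))
look((.5354,-.287,.06),"top","pics/t10.png",hw=(24,20))
```

```text
[ 0.53439158 -0.28961346  0.1178762 ] [ 0.30017328  0.56863278 -0.80971483] [-0.02563594 -0.02069335 -0.05249415] 0.0237779027340125 1.9407408311963081
side pred px [311.2 162.2] cols from 287
132 128  41  38  32  42  36  37  40  44  77  86  55  55  56  60  96  49  31  25  25  26  64 100 149
134 140  48  33  32  40  41  41  43  52  47  52  59  59  56  64  81  43  29  61 131 162 218 241 248
136 143  51  29  41  39  40  42  49  49  32  48  54  58  56  51  32  26  31  83 181 207 210 230 242
138 138  45  27  34  37  40  35  39  44  29  54  59  53  59  51  26  31  24  73 126 158 211 224 231
140 111  39  28  32  43  38  27  34  29  23  51  63  58  61  51  31  31  29  65 114 129 148 184 188
142  93  33  33  38  40  30  33  24  27  20  47  61  58  55  49  26  24  22  43 100 125 138 159 160
144 118  30  26  22  22  23  23  47  68  94  82  58  42  58  62  28  32  19  25  38  88 121 149 153
146 150  28  27  25  33  31 116 195 230 238 191  70  69  65  63  28  21  27  26  22  25  75 126 110
148 213  68  26  30  24  71 230 249 248 251 251 139  47  72 137  63  26  26  24  26  21  29  32  28
150 234
[... 3632 characters left out ...]

200 218 212 191 110 100  88  90  88  80  87 124 156 148 165  23  19  23  32  46 101 137  63  48  24
202 219 206 189 111  97  91  91  92  89  93  91  86  96 102  25  19  25  20  18  23  29  32  21  19
204 218 209 182  99  93  92  95 106 106 108 107 101 116  86  22  25  20  22  22  22  20  22  23  19
206 217 212 184  87  88  95 107 107 106 106 106 194 186  74  23  24  18  21  19  20  22  22  22  24
208 174 212 184  16  19  19  48  84  93 103 108 119 118  65  20  24  21  21  22  19  21  22  25  23
210  87 181 184  16  22  22  17  23  22  24  23  52  85  45  22  23  22  18  23  20  22  24  22  20
212 117 109 156  22  21  21  22  22  17  21  22  21  18  20  22  23  20  21  20  23  22  20  20  21
```

{"name": "arm_command", "arguments": {
  "grip_force": 40,
  "targets": [
    {"travel":[0,0,0],"yaw":0,"claw":10},
    {"travel":[0,0,0],"yaw":0,"claw":10},
    {"travel":[0,0,-2],"yaw":0,"claw":10},
    {"travel":[0,0,-4],"yaw":0,"claw":10},
    {"travel":[0,0,-5],"yaw":0,"claw":10},
    {"travel":[0,0,-1],"yaw":0,"claw":10},
    {"travel":[0,0,0],"yaw":0,"claw":10},
    {"travel":[0,0,0],"yaw":0,"claw":10}
  ]
}}

```text
t: 20.38
ee_pos: [0.5343, -0.2885, 0.2366]
eef_rot: [3.138, 0.001, -1.75]
force: [-0.8, -1.4, -1.1]
grip_width: 0.0229
grip_force: 39.4
```

Run:
```python
from h import *
S=status.read_state();p=S["ee_pos"];print(p,S["eef_rot"],S["force"],S["torque"],S["grip_width"],S["grip_force"])
g=p+[0,0,.044];tip=g-[0,0,.143];print("tip pred",tip)
look(tip,"side","pics/s11.png",hw=(20,26))
look(tip,"top","pics/t11.png",hw=(20,14))
```

```text
[ 0.53428886 -0.2884544   0.23663446] [ 3.13787661e+00  9.52674567e-04 -1.74989324e+00] [-0.80318021 -1.42741726 -1.12905391] [ 0.02110085 -0.00716819  0.00992412] 0.022909538991731017 39.39534366130829
tip pred [ 0.53428886 -0.2884544   0.13763446]
side pred px [311.7 137.9] cols from 291
111  24  30  21  22  28  31  31  39  38  33  64  63  39  44  33  42  40  42  66  82
113  30  31  31  38  36  30  29  36  29  29  75  76  29  30  32  28  31  28  25  29
115  47  63  56  67  57  50  40  39  44  46  80  79  31  38  30  30  29  33  35  40
117  36  39  47  39  33  23  28  32  26  32  71  79  38  27  34  25  30  27  38  43
119  29  31  31  23  27  31  31  33  29  28  67  78  34  29  30  29  26  34  36  27
121  30  31  31  29  27  32  30  35  30  31  73  82  39  27  26  32  29  31  33  25
123  35  37  42  37  39  40  29  30  29  28  72  83  35  32  29  29  32  27  30  25
125  35  37  39  40  52  44  36  29  26  21  70  84  37  33  30  24  26  36  26  30
127  35  41  44  47  51  49  42  25  34  35  72  86  32  24  30  31  34  36  27  33
129  38  43  39  49  37  42  35  33  29  34  70  93  
[... 2058 characters left out ...]
  33  25  16  17  13  23  32
186 169 100 102 100 104  92  73  65  43  23  20  56  86  22  19  22  19  15  41  53
188 157  61  88 111 119 101 102 148 129  69  19  79  47  19  21  24  19  20  38  44
190 143  67 143 123 126 142  99 179 157  74  19  29  21  22  21  19  19  18  15  22
192 136  68 168 190 166 133 182 120 136  47  19  23  17  22  20  18  21  18  15  20
194 125  57 179 192 190 147 144 146 160  25  20  21  17  23  17  21  21  19  18  19
196  98  57 174 189 189 133 145 145 145  18  17  21  24  20  19  23  19  20  21  18
198  92  77 115 185 190 139 143 143 131  20  19  25  20  23  21  19  19  20  21  21
200  86  87  85  80  84 155 146 141 117  19  16  22  20  19  17  21  18  20  21  19
```

Run:
```python
from h import *
def f(P): return np.r_[proj("top",P)[0]-[433,188.7],proj("side",P)[0]-[312,137.3]]
r=least_squares(f,[.534,-.29,.138]);print("tip",r.x,r.fun.round(2))
yaw=.2688
t=np.mean([cv2.imread("pics/"+n,0).astype(float) for n in("top0.png",)],0)
ims=[cv2.imread("pics/"+n,0) for n in("top0.png","t8.png","t9.png","t10.png","t11.png","t6.png")]
for i in ims[1:]: print(i[162,264],end=" ")
im=np.mean([i.astype(float)/i[150:175,255:275].mean() for i in ims[1:5]],0)*100
print()
for k,(x,y) in enumerate(((.6188,.1906),(.6342,.1347),(.6496,.0788))):
    q=proj("top",(x,y,.056))[0];print(k,q)
    xs,ys=np.meshgrid(np.arange(8*5)/5-3.9,np.arange(8*5)/5-3.9)
    best=[]
    # fit: brightness model = a - b*exp(-(d_perp/0.9)^2) within r<2.6
    pat=cv2.remap(im.astype(np.float32),(q[0]+xs).astype(np.float32),(q[1]+ys).astype(np.float32),cv2.INTER_CUBIC)
    m=np.hypot(xs,ys)<2.6
    for a in np.radians(np.arange(0,180,3)):
        for o in np.arange(-1.2,1.3,.3):
            d=np.exp(-((-xs*np.sin(a)+ys*np.cos(a)-o)/.9)**2)
            A=np.c_[d[m],np.ones(m.sum())];c,res,*_=np.linalg.lstsq(A,pat[m],rcond=None)
            if c[0]<0: best.append((res[0],np.degrees(a),o,c[0]))
    best.sort();
    for b in best[:3]:
        a=np.radians(b[1]);P=bp("top",[q-3*np.array([np.cos(a),np.sin(a)]),q+3*np.array([np.cos(a),np.sin(a)])],.056)
        d=P[1]-P[0];w=np.arctan2(d[1],d[0]);print("  world slot dir",(w+np.pi/2)%np.pi-np.pi/2,"stem",(yaw-w)%np.pi,b)
    for r in range(int(q[1])-5,int(q[1])+6): print("   ",*["%3d"%v for v in im[r,int(q[0])-5:int(q[0])+7]]) if k==0 else 0
```

```text
tip [ 0.53177718 -0.29640465  0.13594089] [ 0.06 -0.65  0.66  0.2 ]
73 179 104 70 83 
0 [264.37323101 162.34620952]
  world slot dir -0.2962102422159365 stem 0.5650102422159362 (np.float64(29754.78766803499), np.float64(111.0), np.float64(0.30000000000000027), np.float64(-39.87154451155917))
  world slot dir -0.24459231771622392 stem 0.5133923177162241 (np.float64(30395.710327795106), np.float64(108.0), np.float64(0.30000000000000027), np.float64(-39.75003220805169))
  world slot dir -0.3481171810780843 stem 0.616917181078084 (np.float64(31256.88910987918), np.float64(114.00000000000001), np.float64(0.30000000000000027), np.float64(-39.606590763026915))
     43  75  94  96  98 108 128 148 153 152 151 151
    115 125 140 141 134 131 130 135 140 147 152 152
    155 144 135 127 129 110 106 120 121 137 149 151
    143 137 123 115 141 116  92 104 120 127 138 149
    135 134 118 127 127  92 105 120 128 116 121 142
    140 127 125 135 116  75 116 135 134 119 108 130
    143 133 122 134 114  83 116 125 125 107 104 123
    142 132 122 128 111 108 129 123 108 105 120 129
    140 119 119 117 11
[... 559 characters left out ...]
.593184801156458 (np.float64(27461.869790902336), np.float64(168.0), np.float64(0.30000000000000027), np.float64(-36.17844129976118))
2 [301.73286744 153.57016694]
  world slot dir -1.1595563450589683 stem 1.4283563450589682 (np.float64(71396.29485120293), np.float64(159.0), np.float64(2.220446049250313e-16), np.float64(-41.612286136821496))
  world slot dir -1.1048510367120215 stem 1.3736510367120214 (np.float64(71880.29723063155), np.float64(156.0), np.float64(2.220446049250313e-16), np.float64(-41.55549976699869))
  world slot dir -1.2143925448280637 stem 1.4831925448280638 (np.float64(74088.2870444518), np.float64(162.0), np.float64(2.220446049250313e-16), np.float64(-41.11435533750563))
```

Slot A's direction is about −0.28 rad (stem ≈ 0.55). The tip leans about 8 mm forward, which I'll correct in the slot. Moving over the valve.

Run:
```python
from h import *
go(.6210,.1983,.215,-1.85)
```

```text
tool cm [-49.46   0.15   2.2 ] len 49.51 yaw 0.1
```

{"name": "arm_command", "arguments": {
  "targets": [
    {"travel":[-3,0,0],"yaw":0,"claw":10},
    {"travel":[-5,0,0],"yaw":0,"claw":10},
    {"travel":[-5.5,0,0.2],"yaw":0,"claw":10},
    {"travel":[-5.5,0,0.2],"yaw":0,"claw":10},
    {"travel":[-5.5,0,0.3],"yaw":0,"claw":10},
    {"travel":[-5.5,0,0.3],"yaw":0,"claw":10},
    {"travel":[-5.5,0,0.3],"yaw":0,"claw":10},
    {"travel":[-5.5,0,0.3],"yaw":0,"claw":10},
    {"travel":[-5,0.1,0.3],"yaw":0,"claw":10},
    {"travel":[-3.4,0,0.3],"yaw":0.1,"claw":10},
    {"travel":[0,0,0],"yaw":0,"claw":10},
    {"travel":[0,0,0],"yaw":0,"claw":10}
  ]
}}

```text
t: 21.98
ee_pos: [0.6218, 0.1968, 0.2157]
eef_rot: [3.14, -0.002, -1.849]
force: [0.1, -0.1, -1.4]
grip_width: 0.0231
grip_force: 39.4
```

Run:
```python
from h import *
S=status.read_state();p=S["ee_pos"];y=S["eef_rot"][2];print(p,S["eef_rot"],S["grip_width"])
tip=p+.008*np.array([np.cos(y),np.sin(y),0])-[0,0,.1007];print("tip pred",tip)
look(tip,"side","pics/s12.png",hw=(16,16))
look(tip,"top","pics/t12.png",hw=(16,14))
```

```text
[0.6218183  0.19681656 0.21568426] [ 3.14016357e+00 -1.67228155e-03 -1.84920476e+00] 0.0230639068005675
tip pred [0.61961969 0.1891246  0.11498426]
side pred px [255.5 244. ] cols from 239
228  19  29  32  47  43  63  96  95 127 160 149  59  28  28  31  33
230  25  48 161 244 243 210 132 113 202 245 243 110  29  32  26  30
232  30  68 234 250 236 171 120  98 127 215 239 121  30  32  31  34
234  30  40 219 247 205 196 150 108 120 184 234 188  34  31  25  26
236  34  38 211 225 156 201 144 104 111 125 217 202  65 100 110 114
238  21  41 176 180 117 112 105 101 103 135 198 228 197 202 212 192
240  84 125 187 170 123 110 106 102 100 124 223 237 210 207 206 199
242 104 112 189 204 166 149 148 120 113 137 243 239 192 198 196 190
244 163 170 204 245 244 243 246 245 243 232 245 240 190 155 141 131
246 192 152 165 242 248 245 241 236 234 237 242 244 202 120 155 170
248 138 139 156 242 246 233 182 144 132 141 195 239 214 182 210 213
250 142 141 148 234 243 210 185 173 142 193 192 219 231 185 196 175
252 134 138 137 224 234 185 221 193 152 208 180 181 236 139  92  96
254 135 145 139 200 187 121
[... 604 characters left out ...]
  22  19  22  20  19
151  19  23  21  17  14  31 111 105  27  20  20  20  19  21  21  22
153  21  22  21  20  21  21  58 117  87  16  20  17  22  19  11  21
155  24  23  22  21  19  22  18 103  77  18  15  34  75 159 176 234
157  19  20  18  20  17   8  12  44 124 124 175 242 243 243 243 242
159  21  22  31  40 145 181 226 237 197 184 161 196 241 242 241 241
161  24  41 178  73 243 243 243 190 174 190 154 203 193 242 244 243
163  22  21 194 107 236 243 243 222 177 166 185 204 158 242 245 245
165  14  26 126 141 221 243 244 220 174 163 193 160 223 242 243 244
167 134 184 176 200 224 242 245 245 221 169 146 203 237 240 228 220
169 172 221 211 189 163 233 245 245 245 235 227 197 126 135 134 136
```

{"name": "arm_command", "arguments": {
  "targets": [
    {"travel":[0,0,2],"yaw":0,"claw":10},
    {"travel":[0,0,2],"yaw":0,"claw":10},
    {"travel":[0,0,0.6],"yaw":0,"claw":10},
    {"travel":[0,0,0],"yaw":0,"claw":10}
  ]
}}

```text
t: 22.58
ee_pos: [0.6224, 0.1965, 0.1709]
eef_rot: [-3.141, -0.0, -1.85]
force: [-0.2, -0.6, -0.7]
grip_width: 0.023
grip_force: 39.4
```

Run:
```python
from h import *
S=status.read_state();p=S["ee_pos"];y=S["eef_rot"][2];print(p,S["force"])
tip=p+.008*np.array([np.cos(y),np.sin(y),0])-[0,0,.1007];print("tip pred",tip)
for f in("side","top"):
    im=grab(f,f"pics/{f[0]}13.png"); q=proj(f,tip)[0];v=proj(f,(.6188,.1906,.06))[0];print(f,"tip",q.round(1),"valve rim",v.round(1))
    b=cv2.imread("pics/"+("s11.png" if f=="side" else "t11.png"))
    x,yy=int(q[0]),int(q[1])
    print("now, cols from",x-12)
    for r in range(yy-14,yy+16): print(r,*["%3d"%k for k in im[r,x-12:x+13,0]],"|",*["%3d"%k for k in b[r,x-12:x+13,0]])
```

```text
[0.62237239 0.19652728 0.17094897] [-0.18750532 -0.59270087 -0.68972191]
tip pred [0.6201644  0.18883802 0.07024897]
side tip [257.  262.5] valve rim [257.9 267.2]
now, cols from 245
248 245 252 251 241 199 141  98  95 101 104  89  80  68  77 117 181 232 241 219 184 179 205 215 215 217 | 177 184 181 158 120  76  56  57  47  49  56  67  61  63  79 116 150 167 155 157 178 204 214 212 217
249 242 252 250 231 152  95 104 120 116 102 103 114 113  96  92 139 210 241 233 208 201 214 218 218 213 | 177 181 174 138  84  59  68  77  75  68  89 110 100  81  65  92 139 172 167 174 199 213 218 217 215
250 240 252 246 206 126 113 153 171 147 110 115 139 165 144 101 116 188 235 236 215 196 198 205 206 190 | 174 178 167 122  76  69  97 122 100  77  93 121 131 107  80  75 118 156 168 171 188 201 206 206 193
251 238 250 239 178 109 132 181 186 154 113 112 149 165 150  94  94 161 226 240 214 165 144 147 160 146 | 169 170 154 101  67  78 117 131 112  78  80 110 121 105  69  64 100 141 160 147 138 148 154 160 144
252 235 249 234 154  86 117 165 170 142 113 112 117 128 110  79  78 143 213 239 204 135 100 1
[... 10807 characters left out ...]
23  99  91  89  89  91  90  90  70  46  47  49  42  45  84  97  97 101 102 101 106
173 180 183 161 143 141 139 141 141 139 141 146 149 109  61  60  62  55  89 154 180 184 185 190 193 202 | 181 180 143 128 112  91  90  89  89  90  93  91  80  52  41  43  38  54  89 107 111 111 117 119 128
174 187 185 193 172 144 142 145 146 153 159 163 164 124  75  70  76  72 117 170 197 203 202 212 219 216 | 185 173 140 115  99  91  91  92  94  97  97  97  88  69  53  51  47  71 102 122 129 127 137 145 145
175 195 195 193 194 175 167 171 177 179 180 178 181 161 118  86  81  82 113 178 203 200 202 212 216 216 | 196 156 120 119 111 105 104 107 105 103 103 107 109 104  74  54  51  73 113 129 126 130 139 141 144
```

Run:
```python
from h import *
def f(P): return np.r_[proj("top",P)[0]-[262.9,158.7],proj("side",P)[0]-[255.6,260.7]]
r=least_squares(f,[.62,.19,.07]);print("tip",r.x,r.fun.round(2))
def f(P): return np.r_[proj("top",[*P,.056])[0]-[264.6,162.2],proj("side",[*P,.056])[0]-[257.5,269.5]]
r2=least_squares(f,[.62,.19]);print("valve",r2.x,r2.fun.round(2))
S=status.read_state();print(S["ee_pos"]-r.x)
```

```text
tip [0.62216829 0.19207995 0.0776048 ] [-0.02  0.36 -0.22 -0.07]
valve [0.6196615  0.19141096] [-0.48 -0.13  0.07 -0.43]
[0.00073305 0.00506633 0.09427394]
```

{"name": "arm_command", "arguments": {
  "targets": [
    {"travel":[0.15,0.25,0.4],"yaw":0,"claw":10},
    {"travel":[0,0,0.4],"yaw":0,"claw":10},
    {"travel":[0,0,0.2],"yaw":0,"claw":10},
    {"travel":[0,0,0],"yaw":0,"claw":10}
  ]
}}

```text
t: 23.18
ee_pos: [0.6193, 0.1965, 0.1604]
eef_rot: [3.141, -0.0, -1.85]
force: [-1.1, -0.2, -0.7]
grip_width: 0.0233
grip_force: 39.4
```

{"name": "arm_command", "arguments": {
  "targets": [
    {"travel":[0,0,0.2],"yaw":0,"claw":10},
    {"travel":[0,0,0.2],"yaw":0,"claw":10},
    {"travel":[0,0,0],"yaw":0,"claw":10}
  ]
}}

```text
t: 23.55
ee_pos: [0.6193, 0.1964, 0.1564]
eef_rot: [3.141, -0.0, -1.85]
force: [-0.3, -0.2, -0.2]
grip_width: 0.0228
grip_force: 39.4
```

{"name": "arm_command", "arguments": {
  "targets": [
    {"travel":[0,0,0.2],"yaw":0,"claw":10},
    {"travel":[0,0,0.1],"yaw":0,"claw":10},
    {"travel":[0,0,0],"yaw":0,"claw":10}
  ]
}}

```text
t: 23.92
ee_pos: [0.6194, 0.1965, 0.1536]
eef_rot: [3.141, -0.0, -1.85]
force: [0.0, -0.1, -1.1]
grip_width: 0.023
grip_force: 39.4
```

{"name": "arm_command", "arguments": {
  "targets": [
    {"travel":[0.1,0,0.2],"yaw":0,"claw":10},
    {"travel":[0,0,0.1],"yaw":0,"claw":10},
    {"travel":[0,0,0],"yaw":0,"claw":10}
  ]
}}

```text
t: 24.3
ee_pos: [0.6191, 0.1955, 0.1508]
eef_rot: [-3.142, -0.0, -1.85]
force: [0.2, 0.6, -0.8]
grip_width: 0.023
grip_force: 39.5
```

{"name": "arm_command", "arguments": {
  "targets": [
    {"travel":[0,0,0.15],"yaw":0,"claw":10},
    {"travel":[0,0,0],"yaw":0,"claw":10}
  ]
}}

```text
t: 24.55
ee_pos: [0.6195, 0.1957, 0.1504]
eef_rot: [-3.14, 0.001, -1.849]
force: [-0.2, 0.1, 4.9]
grip_width: 0.0229
grip_force: 39.8
```

{"name": "arm_command", "arguments": {
  "targets": [
    {"travel":[0,0,0.15],"yaw":0,"claw":10},
    {"travel":[0,0,0],"yaw":0,"claw":10}
  ]
}}

```text
t: 24.8
ee_pos: [0.6199, 0.1959, 0.1501]
eef_rot: [-3.139, 0.001, -1.849]
force: [-2.3, 0.7, 9.7]
grip_width: 0.0229
grip_force: 40.1
```

Run:
```python
from h import *
S=status.read_state();print(S["ee_pos"],S["torque"],S["force"])
f,im="side",grab("side","pics/s14.png")
q=proj(f,(.6192,.191,.058))[0];x,yy=int(q[0]),int(q[1]);print(q,x-12)
for r in range(yy-14,yy+10): print(r,*["%3d"%k for k in im[r,x-12:x+13,0]])
```

```text
[0.61985537 0.19589646 0.15008607] [ 0.15785784  1.01992242 -0.01411887] [-2.28862396  0.67769436  9.72671004]
[257.77556584 268.14133615] 245
254 205 223 189 110  57  54  65  68  78  94 108 105 100  73  55  55 109 190 228 225 192 174 183 198 210
255 179 192 161 109  60  44  45  54  54  86 101 110 102  80  62  62 110 193 237 233 212 197 204 217 231
256 169 178 150 111  62  51  48  47  51  73  96 109 106  79  70  72 123 201 235 238 217 188 186 209 222
257 166 180 167 117  67  44  42  48  53  69  93 100 103  90  90 131 174 226 242 241 210 160 140 179 189
258 168 179 173 140  97  72  63  61  57  67  84 101 101 101 130 182 227 240 244 243 210 133  98 119 141
259 169 197 213 199 168 138 126 135 131 108 100 107 107 124 172 227 242 246 244 243 213 132  73  77  89
260 173 224 248 246 237 216 219 226 224 189 142 116 109 116 167 231 246 246 246 244 224 154  84  64  61
261 179 234 251 253 251 249 248 251 250 240 188 127 106 109 144 211 242 245 244 245 237 179  99  59  59
262 169 232 249 251 251 250 250 251 251 247 204 136 106 106 133 194 235 246 244 246 243 200 112  66  87
263 166 227 248 250 2
[... 838 characters left out ...]
  94  63  86 111 119 120 117 109  93  91  85  69  66 131 224 249 238 190 158
272 141 167 210 238 214 145  73  51  67  84  96  98  96  90  80  74  68  56  56 120 212 246 245 221 190
273 131 160 204 231 209 139  73  48  53  64  66  75  75  74  60  57  52  45  50  96 181 244 249 236 202
274 137 149 182 205 187 140  85  50  50  54  59  58  62  57  62  51  54  50  59  84 160 236 248 235 199
275 135 147 172 193 183 142  84  52  54  50  57  50  51  52  48  49  52  59  63 102 174 234 246 233 179
276 140 149 172 187 178 144  89  53  49  52  52  52  45  59  58  56  59  80 120 172 222 244 248 234 171
277 139 144 162 186 181 148 105  67  57  54  49  47  55  64  60  73  97 141 199 238 248 251 252 241 176
```

{"name": "arm_command", "arguments": {
  "targets": [
    {"travel":[0,0,0],"yaw":0.1,"claw":10},
    {"travel":[0,0,0],"yaw":0.1,"claw":10},
    {"travel":[0,0,0],"yaw":0,"claw":10}
  ]
}}

```text
t: 25.22
ee_pos: [0.6205, 0.196, 0.1498]
eef_rot: [-3.139, 0.003, -2.05]
force: [-1.4, 0.7, 5.1]
grip_width: 0.023
grip_force: 40.0
```

Run:
```python
from h import *
S=status.read_state();print(S["ee_pos"],S["torque"],S["force"])
```

```text
[0.62046362 0.1960393  0.14982448] [0.15605468 0.32317241 0.02574196] [-1.36938939  0.67151483  5.13008612]
```

Torque about z rose by about 0.04 N m and the height dropped slightly, which points to engagement. Before turning on, I'll straighten the driver by loosening, shifting the hand over the tip and regripping.

{"name": "arm_command", "arguments": {
  "targets": [
    {"travel":[0,0,0],"yaw":0,"claw":28},
    {"travel":[0,0,0],"yaw":0,"claw":28},
    {"travel":[0.25,0,0],"yaw":0,"claw":28},
    {"travel":[0.2,0,0],"yaw":0,"claw":28},
    {"travel":[0,0,0],"yaw":0,"claw":28},
    {"travel":[0,0,0],"yaw":0,"claw":10},
    {"travel":[0,0,0],"yaw":0,"claw":10}
  ]
}}

```text
t: 26.1
ee_pos: [0.6175, 0.1915, 0.1481]
eef_rot: [-3.141, 0.0, -2.05]
force: [1.0, 0.6, 5.8]
grip_width: 0.0232
grip_force: 38.9
```

{"name": "arm_command", "arguments": {
  "targets": [
    {"travel":[0,0,0.1],"yaw":0,"claw":10},
    {"travel":[0,0,0.05],"yaw":0.1,"claw":10},
    {"travel":[0,0,0],"yaw":0.1,"claw":10},
    {"travel":[0,0,0],"yaw":0,"claw":10}
  ]
}}

```text
t: 26.6
ee_pos: [0.6179, 0.192, 0.1476]
eef_rot: [-3.14, 0.002, -2.25]
force: [-0.3, 0.4, 7.9]
grip_width: 0.0232
grip_force: 39.2
```

Run:
```python
from h import *
S=status.read_state();print(S["ee_pos"],S["torque"],S["force"],S["joint_positions"])
```

```text
[0.61787392 0.1919528  0.14759692] [0.33678068 0.03152885 0.02862384] [-0.32651114  0.35039299  7.92392425] [ 5.51063287e-01  4.56697715e-01 -8.96725944e-03  5.99967801e-04
 -1.10250155e+00 -1.23046550e+00]
```

{"name": "arm_command", "arguments": {
  "targets": [
    {"travel":[0,0,0],"yaw":0.1,"claw":10},
    {"travel":[0,0,0],"yaw":0.1,"claw":10},
    {"travel":[0,0,0],"yaw":0.1,"claw":10},
    {"travel":[0,0,0],"yaw":0.1,"claw":10},
    {"travel":[0,0,0],"yaw":0.1,"claw":10}
  ]
}}

```text
t: 27.22
ee_pos: [0.6181, 0.1919, 0.1482]
eef_rot: [-3.141, 0.003, -2.752]
force: [-0.6, 0.1, 10.8]
grip_width: 0.0232
grip_force: 39.2
```

Run:
```python
from h import *
S=status.read_state();print(S["ee_pos"],S["torque"],S["force"])
```

```text
[0.61810149 0.19192761 0.14824182] [0.23907599 0.16775485 0.00428285] [-0.55290205  0.10919848 10.82450561]
```

{"name": "arm_command", "arguments": {
  "targets": [
    {"travel":[0,0,0],"yaw":0.1,"claw":10},
    {"travel":[0,0,0],"yaw":0.05,"claw":10},
    {"travel":[0,0,0],"yaw":0,"claw":10}
  ]
}}

```text
t: 27.6
ee_pos: [0.6182, 0.1919, 0.1483]
eef_rot: [3.141, 0.004, -2.899]
force: [-1.1, 0.9, 9.9]
grip_width: 0.0229
grip_force: 39.2
```

Run:
```python
from h import *
S=status.read_state();print(S["ee_pos"],S["torque"],S["force"])
```

```text
[0.61820609 0.19194962 0.1483088 ] [ 0.26807884  0.15844347 -0.04752057] [-1.10077339  0.9458008   9.93777992]
```

{"name": "arm_command", "arguments": {
  "targets": [
    {"travel":[0,0,0],"yaw":0.1,"claw":10},
    {"travel":[0,0,0],"yaw":0.1,"claw":10},
    {"travel":[0,0,0],"yaw":0,"claw":10}
  ]
}}

```text
t: 27.98
ee_pos: [0.6183, 0.192, 0.1484]
eef_rot: [3.141, 0.004, -3.1]
force: [-0.4, -0.0, 10.4]
grip_width: 0.023
grip_force: 39.2
```

Run:
```python
from h import *
for i in range(1):
    S=status.read_state();print(S["ee_pos"],S["eef_rot"],S["torque"],S["force"])
im=grab("side","pics/s15.png");f="side"
q=proj(f,(.6192,.191,.058))[0];x,yy=int(q[0]),int(q[1]);print(q,x-12)
for r in range(yy-12,yy+8): print(r,*["%3d"%k for k in im[r,x-12:x+13,0]])
t=grab("top","pics/t15.png");q=proj("top",(.6192,.191,.058))[0];x,yy=int(q[0]),int(q[1]);print(q,x-12)
for r in range(yy-8,yy+8): print(r,*["%3d"%k for k in t[r,x-12:x+13,0]])
```

```text
[0.61828468 0.19200315 0.14836362] [ 3.14063722  0.00377222 -3.09971577] [0.27155081 0.13267381 0.00200757] [-0.35930136 -0.02984538 10.36629724]
[257.77556584 268.14133615] 245
256 166 178 155 114  63  44  47  57  78  98 117 110  96  64  53  71 118 198 236 238 219 184 180 197 208
257 166 182 157 125  67  51  44  51  72  95 113 116 100  74  82 127 177 224 241 241 211 154 136 165 187
258 165 184 176 142 102  70  57  66  76  89 104 116 105 122 148 192 229 239 244 243 214 137  90 116 134
259 171 195 213 196 168 131 127 136 137 116 113 106 126 175 214 237 244 246 250 248 227 145  86  78  81
260 166 231 247 248 237 218 212 224 219 170 117  99 123 187 238 244 246 249 249 252 238 167  92  71  66
261 176 234 251 252 251 247 248 251 247 219 148 102 129 193 238 246 248 248 249 251 246 190  98  67  60
262 170 234 249 252 251 251 250 251 251 239 170 107 126 183 236 247 248 248 251 250 251 213 117  70  97
263 163 225 247 249 250 250 249 251 251 243 186 116 118 166 223 244 250 252 251 251 252 224 123  96 148
264 161 217 248 250 251 250 250 249 248 235 180 122 110 132 174 210 242 251 252 253 250 22
[... 2153 characters left out ...]
 246 191  78 102 149 128 116 160 152 102  57 120 222 242 242 242 242 242 242
164 145 228 245 245 246 246 244 192  91  72 137 123 137 184 146  74  76 183 236 244 244 244 243 244 243
165  89 220 246 246 246 246 240 216 139  74  70  68 109 100  70  65  96 217 243 245 246 246 246 246 246
166  64 211 243 244 243 243 239 237 207 135  73  62  64  58  53  77 130 224 245 246 246 246 246 245 240
167  77 186 232 235 235 237 239 241 240 219 149 103  95 106 152 179 211 240 246 243 236 231 228 227 201
168  79 144 221 235 239 240 244 246 246 244 223 203 197 209 237 241 233 229 230 215 178 142 136 142 142
169  72  92 207 236 243 246 246 246 246 246 244 237 232 228 229 204 152 132 140 142 141 140 142 141 142
```

The top-view numbers show the slot still at its old angle (dark column at 264, rows 162–165) with the blade lying across the head. So the blade rode on the head top. I'll lift slightly, turn back to the slot's angle and search.

{"name": "arm_command", "arguments": {
  "targets": [
    {"travel":[0,0,-0.4],"yaw":0,"claw":10},
    {"travel":[0,0,0],"yaw":-0.18,"claw":10},
    {"travel":[0,0,0],"yaw":-0.18,"claw":10},
    {"travel":[0,0,0],"yaw":-0.18,"claw":10},
    {"travel":[0,0,0],"yaw":-0.18,"claw":10},
    {"travel":[0,0,0],"yaw":-0.18,"claw":10},
    {"travel":[0,0,0],"yaw":-0.18,"claw":10},
    {"travel":[0,0,0],"yaw":-0.16,"claw":10},
    {"travel":[0,0,0],"yaw":0,"claw":10}
  ]
}}

```text
t: 29.2
ee_pos: [0.6164, 0.1913, 0.1487]
eef_rot: [3.139, -0.001, -1.862]
force: [1.2, 0.6, -0.0]
grip_width: 0.0231
grip_force: 39.4
```

Run:
```python
from h import *
S=status.read_state();print(S["ee_pos"],S["eef_rot"],S["torque"],S["force"])
t=grab("top","pics/t16.png");q=proj("top",(.6192,.191,.058))[0];x,yy=int(q[0]),int(q[1]);print(q,x-8)
b=cv2.imread("pics/t11.png")
for r in range(yy-8,yy+6): print(r,*["%3d"%k for k in t[r,x-8:x+9,0]],"|",*["%3d"%k for k in b[r,x-8:x+9,0]])
```

```text
[0.61635726 0.19127304 0.14867634] [ 3.13947272e+00 -1.38083903e-03 -1.86215749e+00] [ 0.1052793  -0.36266481 -0.04356977] [ 1.19564058  0.55046233 -0.03186779]
[264.15164447 162.01623445] 256
154  38  90 115  93  48  20  21  22  19  14  20  14  16  17   9  29  39 |  20  21  23  23  21  20  19  11  15  12  14  12   9  13  12  29  37
155  33  74 105 103  63  17  19  15  14  15  22  35  32  78 129 163 174 |  21  20  19  18  17  23  19  17  15  14  17  32  30  70  99 116 124
156  35  53  93 120  91  40  17  20  54 103 150 170 173 193 228 243 246 |  16  21  18  18  15  16  19  23  53 101 122 128 120 145 170 183 188
157  32  33  78 114 112  94  85  80  95 151 218 242 246 246 246 246 246 |  16   8  29  39  87 117 102  80  97 148 176 187 187 184 185 185 184
158 105 137 164 146 125 131 126 110  96  97 136 211 241 246 246 246 246 | 104 135 162 173 171 170 143 106  96  90  99 143 175 184 184 184 182
159 212 231 243 213 135 123 110 124 105  83  83 115 217 244 246 247 246 | 209 230 242 240 193 108  88 135 109  57  56  74 143 177 182 180 180
160 246 246 241 210 138 112 125 165 142 122 111  85 150
[... 380 characters left out ...]
46 246 191  80  72  96 110 132 181 172 112  58 121 222 245 246 | 246 245 245 191  85 113 199 162  88 131 125  78  41  78 141 179 186
164 246 246 244 194  92  68  88 102 136 172 136  74  75 185 236 244 245 | 245 245 244 192  93  74 156 133 104 130  97  45  49 117 158 179 185
165 246 246 243 219 140  70  64  83 111  98  70  63  98 218 242 243 242 | 245 245 241 217 137  73  67  60  94  83  45  38  59 136 169 180 185
166 246 245 244 240 209 134  76  61  66  57  51  77 127 224 243 245 245 | 245 245 245 242 191  93  51  41  43  37  31  44  81 147 180 185 185
167 244 239 237 237 237 218 149 105  97 108 153 179 211 240 246 243 237 | 245 246 245 240 203 141  91  63  54  63 100 118 144 174 185 176 169
```

{"name": "arm_command", "arguments": {
  "targets": [
    {"travel":[0.05,-0.2,0],"yaw":0,"claw":10},
    {"travel":[0,0,0.2],"yaw":0,"claw":10},
    {"travel":[0,0,0],"yaw":0,"claw":10}
  ]
}}

```text
t: 29.62
ee_pos: [0.6186, 0.1903, 0.1487]
eef_rot: [3.141, -0.0, -1.86]
force: [-1.5, 0.1, 4.3]
grip_width: 0.0233
grip_force: 39.5
```

{"name": "arm_command", "arguments": {
  "targets": [
    {"travel":[0.08,0,0],"yaw":0,"claw":10},
    {"travel":[0,0,0],"yaw":0,"claw":10}
  ]
}}

```text
t: 29.88
ee_pos: [0.6185, 0.1899, 0.1487]
eef_rot: [-3.141, 0.0, -1.86]
force: [-1.7, 0.8, 6.0]
grip_width: 0.0232
grip_force: 39.7
```

{"name": "arm_command", "arguments": {
  "targets": [
    {"travel":[0.08,0,0],"yaw":0,"claw":10},
    {"travel":[0,0,0],"yaw":0,"claw":10}
  ]
}}

```text
t: 30.12
ee_pos: [0.6185, 0.1894, 0.1487]
eef_rot: [-3.141, 0.001, -1.86]
force: [-1.1, 1.8, 4.9]
grip_width: 0.023
grip_force: 39.8
```

{"name": "arm_command", "arguments": {
  "targets": [
    {"travel":[0.08,0,0],"yaw":0,"claw":10},
    {"travel":[0,0,0],"yaw":0,"claw":10}
  ]
}}

```text
t: 30.38
ee_pos: [0.6184, 0.1889, 0.1487]
eef_rot: [-3.141, 0.002, -1.86]
force: [-1.8, 2.1, 5.4]
grip_width: 0.0233
grip_force: 39.9
```

{"name": "arm_command", "arguments": {
  "targets": [
    {"travel":[0,0,-0.3],"yaw":0,"claw":10},
    {"travel":[0,0,0],"yaw":0,"claw":10}
  ]
}}

```text
t: 30.62
ee_pos: [0.618, 0.1879, 0.1504]
eef_rot: [3.141, -0.001, -1.86]
force: [-0.5, -0.3, -0.9]
grip_width: 0.0233
grip_force: 39.2
```

Run:
```python
from h import *
S=status.read_state();print(S["ee_pos"],S["torque"],S["force"])
t=grab("top","pics/t17.png");x,yy=264,162
b=cv2.imread("pics/t11.png")
for c in(0,2):
  print("ch",c)
  for r in range(yy-8,yy+6): print(r,*["%3d"%k for k in t[r,x-8:x+9,c]],"|",*["%3d"%k for k in b[r,x-8:x+9,c]])
s=grab("side","pics/s17.png");b=cv2.imread("pics/s11.png")
for r in range(258,276): print(r,*["%3d"%k for k in s[r,248:268,0]],"|",*["%3d"%k for k in b[r,248:268,0]])
```

```text
[0.61800817 0.18789927 0.15040479] [-0.07856731 -0.01458781 -0.01475308] [-0.52706833 -0.31305714 -0.90068325]
ch 0
154  31  29  75 103 100  63  14  20  19  18  21  15  11  15  13  26  38 |  20  21  23  23  21  20  19  11  15  12  14  12   9  13  12  29  37
155  31  33  68  98 116  86  31  18  19  16  16  32  31  81 130 163 174 |  21  20  19  18  17  23  19  17  15  14  17  32  30  70  99 116 124
156  31  29  70  90 111 104  65  28  51 103 152 171 173 193 228 243 246 |  16  21  18  18  15  16  19  23  53 101 122 128 120 145 170 183 188
157  30  19  33  52  99 121 103  78  99 151 219 242 247 246 246 246 246 |  16   8  29  39  87 117 102  80  97 148 176 187 187 184 185 185 184
158  99 136 165 148 127 122 122 117 104  97 134 213 242 246 246 246 247 | 104 135 162 173 171 170 143 106  96  90  99 143 175 184 184 184 182
159 205 231 243 223 159 114 112 120  96  88  84 118 215 244 247 247 247 | 209 230 242 240 193 108  88 135 109  57  56  74 143 177 182 180 180
160 246 246 241 210 135  73  92 115 114 113 101  84 151 225 244 246 246 | 245 246 239 208 137  86 134 204 155  84  77  56  94 148 17
[... 5284 characters left out ...]
 124 105  93  76  60  79 136 170 154
272 239 214 143  79  53  68  90 107 107 101 102  85  73  63  54  59 118 210 248 244 | 181 159 109  67  73  99 125 150 146 133 118  96  77  71  50  49  62 121 158 155
273 226 204 138  78  51  57  67  77  78  80  74  61  61  56  46  53  95 184 244 249 | 195 165 122  70  50  64  77  83  89  84  74  60  51  55  50  43  56 102 147 161
274 203 189 136  79  51  53  65  50  61  60  61  56  55  46  54  55  90 163 237 248 | 191 171 131  75  49  50  52  53  55  57  53  51  51  47  45  44  56  95 148 162
275 193 175 137  88  54  52  52  57  51  56  55  53  52  55  59  68 102 173 238 246 | 185 174 136  87  53  49  50  42  54  51  50  54  47  52  53  50  63  97 145 163
```

Red-channel numbers put the blade about 2 mm past the slot line in −y. I'll press lightly and sweep back slowly across it.

{"name": "arm_command", "arguments": {
  "targets": [
    {"travel":[0,0,0.4],"yaw":0,"claw":10},
    {"travel":[-0.06,0,0],"yaw":0,"claw":10},
    {"travel":[-0.06,0,0],"yaw":0,"claw":10},
    {"travel":[-0.06,0,0],"yaw":0,"claw":10},
    {"travel":[-0.06,0,0],"yaw":0,"claw":10},
    {"travel":[-0.06,0,0],"yaw":0,"claw":10}
  ]
}}

```text
t: 31.48
ee_pos: [0.6192, 0.1902, 0.1487]
eef_rot: [-3.14, -0.001, -1.859]
force: [-1.5, -2.7, 5.4]
grip_width: 0.0232
grip_force: 39.2
```

{"name": "arm_command", "arguments": {
  "targets": [
    {"travel":[-0.06,0,0],"yaw":0,"claw":10},
    {"travel":[-0.06,0,0],"yaw":0,"claw":10},
    {"travel":[0,0,0],"yaw":0,"claw":10}
  ]
}}

```text
t: 31.85
ee_pos: [0.6194, 0.1908, 0.1487]
eef_rot: [-3.141, -0.003, -1.859]
force: [-1.6, -2.6, 5.9]
grip_width: 0.0232
grip_force: 39.0
```

{"name": "arm_command", "arguments": {
  "targets": [
    {"travel":[-0.06,0,0],"yaw":0,"claw":10},
    {"travel":[-0.06,0,0],"yaw":0,"claw":10},
    {"travel":[-0.06,0,0],"yaw":0,"claw":10},
    {"travel":[-0.06,0,0],"yaw":0,"claw":10},
    {"travel":[0,0,0],"yaw":0,"claw":10}
  ]
}}

```text
t: 32.48
ee_pos: [0.6202, 0.1933, 0.1486]
eef_rot: [-3.141, -0.002, -1.859]
force: [-2.4, -2.7, 4.4]
grip_width: 0.0232
grip_force: 38.9
```

Run:
```python
from h import *
S=status.read_state();print(S["ee_pos"],S["torque"],S["force"])
t=grab("top","pics/t18.png");x,yy=264,162
for c in(0,2):
  print("ch",c)
  for r in range(yy-6,yy+6): print(r,*["%3d"%k for k in t[r,x-8:x+9,c]])
s=grab("side","pics/s18.png")
for r in range(258,276): print(r,*["%3d"%k for k in s[r,248:268,0]],"|",*["%3d"%k for k in s[r,248:268,2]])
```

```text
[0.62020352 0.19325583 0.1485619 ] [-0.94561243  0.56743669 -0.00867746] [-2.35202526 -2.67534465  4.36578809]
ch 0
156  24  36  60 105 129 103  56  26  53 103 153 171 172 194 228 243 247
157  14   8  30  84 117 130 111  80  97 150 219 242 246 246 246 246 246
158 105 137 165 148 123 124 134 120 100  98 138 212 242 246 246 247 246
159 213 231 244 223 151 111 121 113  89  87  83 116 217 244 246 247 247
160 246 246 241 210 134  77  99 122 118 116 103  85 148 224 244 247 246
161 246 247 234 182 115 102 109 113 121 117 147 124  67 148 230 246 246
162 246 246 246 200  93 139 142 116 116 120 178 146  72  78 212 244 245
163 246 246 246 193  83 105 143 124 110 146 154 113  59 120 223 242 242
164 246 246 245 194  90  68 138 119 105 150 126  74  77 184 237 243 242
165 246 246 243 220 141  72  63  68  95  92  68  61  96 217 243 244 243
166 245 244 244 240 209 134  75  61  64  57  53  76 129 224 245 246 247
167 239 236 237 240 241 219 149 101  96 108 154 178 213 240 246 243 237
ch 2
156  25  36  58  99 120  96  54  28  53  98 148 168 166 185 221 239 244
157  16  13  31  77 109 122 103 132 164 191
[... 3036 characters left out ...]
 186 199 213 207 191 203 236 244 235
272 237 215 146  76  54  73  89 107 108 101  94  81  70  64  63  61 115 212 247 246 | 236 226 191 161 165 185 213 225 228 233 237 227 211 197 178 170 200 234 245 242
273 232 208 141  72  41  53  68  77  79  79  69  66  59  50  51  55  98 183 243 249 | 228 211 179 154 151 172 201 213 220 225 215 200 179 158 153 167 205 230 243 246
274 209 189 140  78  52  50  54  57  58  61  58  56  48  60  51  51  92 164 236 247 | 204 194 182 163 153 153 164 172 175 178 168 158 142 154 162 177 201 218 236 244
275 191 178 143  86  58  53  54  55  59  53  54  53  51  57  55  65 101 172 235 246 | 186 182 183 180 163 155 151 152 157 154 151 146 152 164 175 182 187 209 232 241
```

The tip stays put while the hand shifts, so it may actually be in the slot. I'll lift clear and read the slot's angle.

{"name": "arm_command", "arguments": {
  "targets": [
    {"travel":[0.3,0,-1.5],"yaw":0,"claw":10},
    {"travel":[0,0,-2],"yaw":0,"claw":10},
    {"travel":[0,0,0],"yaw":0,"claw":10}
  ]
}}

```text
t: 32.95
ee_pos: [0.6204, 0.1922, 0.1844]
eef_rot: [-3.138, 0.003, -1.86]
force: [-0.1, 0.3, -1.1]
grip_width: 0.0231
grip_force: 39.9
```

```bash
cat > slot.py <<'E'
from h import *
def slot(im,o0=(0,0),v=True):
    q=proj("top",(.6190,.1910,.056))[0]+o0; im=im.astype(np.float32)
    xs,ys=np.meshgrid(np.arange(40)/5-3.9,np.arange(40)/5-3.9)
    pat=cv2.remap(im,(q[0]+xs).astype(np.float32),(q[1]+ys).astype(np.float32),cv2.INTER_CUBIC)
    m=np.hypot(xs,ys)<2.6;best=[]
    for a in np.radians(np.arange(0,180,3)):
        for o in np.arange(-1.2,1.3,.3):
            d=np.exp(-((-xs*np.sin(a)+ys*np.cos(a)-o)/.9)**2)
            A=np.c_[d[m],xs[m],ys[m],np.ones(m.sum())];c,res,*_=np.linalg.lstsq(A,pat[m],rcond=None)
            if c[0]<0: best.append((res[0],np.degrees(a),o,c[0]))
    best.sort()
    for b in best[:3]:
        a=np.radians(b[1]);e=3*np.array([np.cos(a),np.sin(a)]);P=bp("top",[q-e,q+e],.056);d=P[1]-P[0];w=np.arctan2(d[1],d[0])
        print("  stem",round((.2688-w)%np.pi,3),[round(float(k),2) for k in b])
E
python3 - <<'E'
from slot import *
S=status.read_state();print(S["ee_pos"],S["torque"],S["force"])
t=grab("top","pics/t19.png")
print("top0");slot(cv2.imread("pics/top0.png",0)); print("t11");slot(cv2.imread("pics/t11.png",0)); print("now");slot(cv2.cvtColor(t,cv2.COLOR_BGR2GRAY))
b=cv2.imread("pics/t11.png")
for r in range(156,168): print(r,*["%3d"%k for k in t[r,256:273,0]],"|",*["%3d"%k for k in b[r,256:273,0]])
E
```

```text
[0.62040486 0.19219176 0.18440274] [ 0.04170204 -0.01094184 -0.03208467] [-0.13458541  0.30788494 -1.13137471]
top0
  stem 0.513 [81611.46, 108.0, 0.3, -77.42]
  stem 0.565 [82027.65, 111.0, 0.3, -77.4]
  stem 0.462 [88152.52, 105.0, 0.3, -76.77]
t11
  stem 0.513 [96761.68, 108.0, 0.0, -71.69]
  stem 0.462 [99719.31, 105.0, 0.0, -71.35]
  stem 0.565 [101069.77, 111.0, 0.0, -71.31]
now
  stem 0.513 [81467.18, 108.0, 0.3, -76.44]
  stem 0.565 [82382.59, 111.0, 0.3, -76.36]
  stem 0.462 [87535.0, 105.0, 0.3, -75.83]
156  19  15  14  48  97 120 113  94  78 103 151 169 171 193 227 243 246 |  16  21  18  18  15  16  19  23  53 101 122 128 120 145 170 183 188
157  15  14  30  51  83 109 115 116 112 150 218 242 246 246 246 246 246 |  16   8  29  39  87 117 102  80  97 148 176 187 187 184 185 185 184
158 103 137 163 162 129 112 113 100  94  97 135 211 241 245 246 246 246 | 104 135 162 173 171 170 143 106  96  90  99 143 175 184 184 184 182
159 212 231 243 232 172 113 115 147 115  84  81 115 215 243 246 246 246 | 209 230 242 240 193 108  88 135 109  57  56  74 143 177 182 180 180
160 246 246 2
[... 422 characters left out ...]
46 246 189  83 112 200 172 117 189 186 120  65 120 222 244 246 | 246 245 245 191  85 113 199 162  88 131 125  78  41  78 141 179 186
164 245 246 244 194  90  74 158 140 135 184 145  74  74 186 236 245 244 | 245 245 244 192  93  74 156 133 104 130  97  45  49 117 158 179 185
165 246 246 243 219 139  75  71  72 110 101  72  63  95 218 243 245 243 | 245 245 241 217 137  73  67  60  94  83  45  38  59 136 169 180 185
166 244 243 243 240 207 134  77  62  63  57  52  77 130 224 245 246 244 | 245 245 245 242 191  93  51  41  43  37  31  44  81 147 180 185 185
167 238 236 237 239 240 220 149 104  96 104 152 177 210 240 246 242 236 | 245 246 245 240 203 141  91  63  54  63 100 118 144 174 185 176 169
```

The slot is unchanged (stem ≈ 0.52, slot direction ≈ −0.256, so tool yaw −1.83). The blade sat about 1.7 mm off the slot and stuck by friction. I'll lower to just above the head with a correction and compare.

{"name": "arm_command", "arguments": {
  "targets": [
    {"travel":[-0.2,0.1,1.5],"yaw":-0.03,"claw":10},
    {"travel":[0,0,1.6],"yaw":0,"claw":10},
    {"travel":[0,0,0],"yaw":0,"claw":10}
  ]
}}

```text
t: 33.38
ee_pos: [0.6178, 0.1938, 0.1481]
eef_rot: [3.138, -0.002, -1.83]
force: [-0.4, 1.2, -1.2]
grip_width: 0.023
grip_force: 40.0
```

Run:
```python
from h import *
S=status.read_state();print(S["ee_pos"],S["eef_rot"],S["force"])
t=grab("top","pics/t20.png");s=grab("side","pics/s20.png")
b=cv2.imread("pics/top0.png")
for r in range(156,167): print(r,*["%3d"%k for k in t[r,258:270,0]],"|",*["%3d"%k for k in t[r,258:270,2]],"|",*["%3d"%k for k in b[r,258:270,2]])
b=cv2.imread("pics/s5.png")
for r in range(260,275): print(r,*["%3d"%k for k in s[r,250:266,2]],"|",*["%3d"%k for k in s[r,250:266,0]],"|",*["%3d"%k for k in b[r,250:266,0]])
```

```text
[0.6178396  0.19377827 0.14807312] [ 3.13836963e+00 -2.26114512e-03 -1.82988422e+00] [-0.42708624  1.15068755 -1.22652628]
156 110 104  67  28  17  26  54 104 150 172 173 194 | 102  97  64  28  18  25  52  98 145 167 167 185 |  19  15  14  18  20  23  52  97 146 167 167 187
157  92 120 107  85  84  79  97 152 220 242 246 246 |  86 113 100  81 115 147 164 192 232 243 243 243 |  29  41  85 113 128 147 163 191 233 243 244 243
158 142 127 125 131 124 109  95  96 137 212 242 246 | 134 120 115 123 192 223 221 226 240 238 240 243 | 159 171 173 206 222 223 222 226 240 238 240 243
159 229 172 122 126 104 117 103  84  80 116 217 244 | 223 164 113 116 182 195 167 195 229 227 234 241 | 240 237 220 230 227 208 173 195 230 227 233 241
160 241 197 124 117 115 156 135 122 113  84 151 225 | 236 192 130 116 111 152 134 144 174 230 233 232 | 236 206 223 219 177 202 161 143 172 230 233 232
161 233 182 108  96 118 112 103 159 173 125  72 147 | 228 191 150 114 110 105  96 149 175 232 224 217 | 228 197 228 204 187 182 122 151 181 233 224 218
162 246 199  89  79 102 106 123 182 207 150  73  77 | 243 220 178
[... 2994 characters left out ...]
12 103  95  93  74  72  68 132 229 | 167  86  55  85 110 119 118 118 114  98  93  73  55  49  80 133
272 191 163 167 176 174 182 204 224 223 215 211 197 170 169 200 235 | 144  77  59  70  85  94 100  97  86  78  71  66  50  59 119 210 | 142  78  55  68  79  97  91  84  73  65  61  54  45  46  65 120
273 181 152 146 163 173 188 210 219 216 193 179 165 152 168 204 232 | 145  72  45  53  57  67  78  71  71  62  59  59  51  57  97 183 | 141  71  51  49  54  59  62  65  54  60  53  45  44  44  58  98
274 173 165 158 153 163 165 176 180 172 150 153 150 158 182 194 215 | 131  78  53  47  59  56  58  57  58  52  58  49  46  61  81 163 | 139  77  47  50  51  52  57  55  56  52  46  49  51  43  51  91
```

No contact at a lower height than before, and the blade's edge is now on the slot. Press down.

{"name": "arm_command", "arguments": {
  "targets": [
    {"travel":[0,0,0.15],"yaw":0,"claw":10},
    {"travel":[0,0,0.1],"yaw":0,"claw":10},
    {"travel":[0,0,0],"yaw":0,"claw":10}
  ]
}}

```text
t: 33.85
ee_pos: [0.6187, 0.1938, 0.1489]
eef_rot: [-3.142, 0.0, -1.83]
force: [-0.3, 0.6, -0.4]
grip_width: 0.0231
grip_force: 39.8
```

{"name": "arm_command", "arguments": {
  "targets": [
    {"travel":[0,0,0.15],"yaw":0,"claw":10},
    {"travel":[0,0,0],"yaw":0,"claw":10}
  ]
}}

```text
t: 34.1
ee_pos: [0.6189, 0.194, 0.1472]
eef_rot: [-3.141, 0.0, -1.83]
force: [-0.2, 1.3, -0.8]
grip_width: 0.0229
grip_force: 40.0
```

{"name": "arm_command", "arguments": {
  "targets": [
    {"travel":[0,0,0.15],"yaw":0,"claw":10},
    {"travel":[0,0,0.1],"yaw":0,"claw":10},
    {"travel":[0,0,0],"yaw":0,"claw":10}
  ]
}}

```text
t: 34.48
ee_pos: [0.6188, 0.1939, 0.1446]
eef_rot: [3.142, 0.0, -1.83]
force: [0.3, 0.7, -0.7]
grip_width: 0.0229
grip_force: 40.0
```

{"name": "arm_command", "arguments": {
  "targets": [
    {"travel":[0,0,0.15],"yaw":0,"claw":10},
    {"travel":[0,0,0.1],"yaw":0,"claw":10},
    {"travel":[0,0,0],"yaw":0,"claw":10}
  ]
}}

```text
t: 34.85
ee_pos: [0.6193, 0.1941, 0.1438]
eef_rot: [-3.14, 0.001, -1.829]
force: [-1.7, 1.1, 4.8]
grip_width: 0.0233
grip_force: 40.4
```

The blade dropped 5 mm into the slot (floor at ee z 0.1438). I'll straighten, then turn clockwise.

{"name": "arm_command", "arguments": {
  "targets": [
    {"travel":[0,0,0],"yaw":0,"claw":28},
    {"travel":[0,0,0],"yaw":0,"claw":28},
    {"travel":[0.25,0,0],"yaw":0,"claw":28},
    {"travel":[0,0,0],"yaw":0,"claw":28},
    {"travel":[0,0,0],"yaw":0,"claw":10},
    {"travel":[0,0,0.1],"yaw":0,"claw":10},
    {"travel":[0,0,0],"yaw":0.1,"claw":10},
    {"travel":[0,0,0],"yaw":0.1,"claw":10},
    {"travel":[0,0,0],"yaw":0.1,"claw":10},
    {"travel":[0,0,0],"yaw":0.1,"claw":10}
  ]
}}

```text
t: 36.1
ee_pos: [0.6194, 0.1924, 0.1436]
eef_rot: [-3.14, 0.004, -2.232]
force: [-1.2, 2.2, 9.1]
grip_width: 0.023
grip_force: 39.0
```

Run:
```python
from slot import *
S=status.read_state();print(S["ee_pos"],S["torque"],S["force"])
t=grab("top","pics/t21.png")
for r in range(156,167): print(r,*["%3d"%k for k in t[r,258:270,0]])
```

```text
[0.61936913 0.19244877 0.14355727] [0.90317454 0.72222859 0.06878365] [-1.21028594  2.18375538  9.10104916]
156  54 105 125  87  27  22  54 102 150 171 172 194
157  35  86 120 106  79  74  99 151 219 243 246 247
158 165 149 125 124 118 105  95  95 135 213 242 247
159 244 223 145 117 121 105 106  90  73 116 218 244
160 241 210 135 103 120 132 148 118  83  86 150 224
161 234 183 109  84 112 118 118 119 151 125  72 147
162 247 197  91  81 107 118 113 152 193 146  71  78
163 246 192  77  69 102 114 137 186 178 118  63 122
164 245 195  93  72  95 101 155 184 147  89  78 184
165 240 216 139  76  69  76  85  80  69  64  98 217
166 237 237 208 135  75  62  63  58  54  77 127 224
```

Still down in the slot, and the torque is 0.07 N m. Continue.

{"name": "arm_command", "arguments": {
  "targets": [
    {"travel":[0,0,0],"yaw":0.1,"claw":10},
    {"travel":[0,0,0],"yaw":0.1,"claw":10},
    {"travel":[0,0,0],"yaw":0.1,"claw":10},
    {"travel":[0,0,0],"yaw":0.1,"claw":10},
    {"travel":[0,0,0],"yaw":0.1,"claw":10}
  ]
}}

```text
t: 36.78
ee_pos: [0.6196, 0.1931, 0.1435]
eef_rot: [3.14, 0.006, -2.732]
force: [-1.4, 3.2, 7.1]
grip_width: 0.023
grip_force: 38.9
```

Run:
```python
from h import *
S=status.read_state();print(S["ee_pos"],S["torque"],S["force"])
```

```text
[0.6196297  0.19311715 0.14350828] [1.32068206 0.58723935 0.08056273] [-1.39629179  3.21126116  7.11352297]
```

{"name": "arm_command", "arguments": {
  "targets": [
    {"travel":[0,0,0],"yaw":0.08,"claw":10},
    {"travel":[0,0,0],"yaw":0.08,"claw":10},
    {"travel":[0,0,0],"yaw":0.08,"claw":10}
  ]
}}

```text
t: 37.15
ee_pos: [0.6199, 0.1934, 0.1435]
eef_rot: [3.139, 0.006, -2.971]
force: [-0.9, 2.7, 7.8]
grip_width: 0.0229
grip_force: 38.9
```

Run:
```python
from h import *
S=status.read_state();print(S["ee_pos"],S["eef_rot"],S["torque"],S["force"])
```

```text
[0.61991787 0.19340442 0.1435243 ] [ 3.13871148  0.00627775 -2.97138262] [1.45100736 0.31988726 0.04476725] [-0.9078323   2.72840951  7.78721365]
```

{"name": "arm_command", "arguments": {
  "targets": [
    {"travel":[0,0,0],"yaw":0.06,"claw":10},
    {"travel":[0,0,0],"yaw":0.06,"claw":10},
    {"travel":[0,0,0],"yaw":0,"claw":10}
  ]
}}

```text
t: 37.52
ee_pos: [0.6201, 0.1935, 0.1435]
eef_rot: [3.138, 0.006, -3.089]
force: [-1.0, 4.3, 6.9]
grip_width: 0.0232
grip_force: 38.8
```

Run:
```python
from h import *
S=status.read_state();print(S["ee_pos"],S["eef_rot"],S["torque"],S["force"])
```

```text
[0.6200897  0.19345035 0.14353879] [ 3.13784447  0.00628034 -3.0891771 ] [1.47193079 0.29043105 0.03669324] [-0.97642412  4.30627814  6.89417526]
```

{"name": "arm_command", "arguments": {
  "targets": [
    {"travel":[0,0,0],"yaw":0.06,"claw":10},
    {"travel":[0,0,0],"yaw":0.06,"claw":10},
    {"travel":[0,0,0],"yaw":0,"claw":10}
  ]
}}

```text
t: 37.9
ee_pos: [0.6202, 0.1934, 0.1435]
eef_rot: [3.137, 0.006, 3.074]
force: [-1.1, 3.7, 7.0]
grip_width: 0.0231
grip_force: 38.9
```

Run:
```python
from h import *
S=status.read_state();print(S["ee_pos"],S["eef_rot"],S["torque"],S["force"])
```

```text
[0.62019139 0.19342317 0.14353964] [3.13722751 0.00597365 3.07438691] [1.39584025 0.22577567 0.14608803] [-1.06350032  3.69244241  7.00354632]
```

{"name": "arm_command", "arguments": {
  "targets": [
    {"travel":[0,0,0],"yaw":0.06,"claw":10},
    {"travel":[0,0,0],"yaw":0.06,"claw":10},
    {"travel":[0,0,0],"yaw":0,"claw":10}
  ]
}}

```text
t: 38.28
ee_pos: [0.6202, 0.1935, 0.1435]
eef_rot: [3.137, 0.006, 2.955]
force: [-0.7, 3.3, 6.1]
grip_width: 0.0229
grip_force: 38.9
```

Run:
```python
from slot import *
S=status.read_state();print(S["ee_pos"],S["eef_rot"],S["torque"],S["force"],S["joint_positions"])
t=grab("top","pics/t22.png")
for r in range(156,167): print(r,*["%3d"%k for k in t[r,258:270,0]])
```

```text
[0.62022828 0.19346295 0.14354984] [3.13655851 0.00555385 2.95490772] [1.41448394 0.18886398 0.26306098] [-0.66836013  3.30673691  6.14337036] [ 5.50872446e-01  4.61866412e-01 -1.09131673e-02  1.01219389e-05
 -1.09052092e+00 -2.30834437e+00]
156  14  17  34  98 121  84  56 102 150 171 171 194
157  31  40  90 112 119 102 101 152 219 243 246 246
158 164 147 151 135 114 121 106  98 135 212 241 246
159 243 223 160 106 107 116 115 117  96 116 217 244
160 241 211 134  84 105 117 141 182 142  80 149 224
161 234 182 113  89 103 114 115 175 150  83  67 147
162 246 198  91  84  91 100 119 120 113  92  71  78
163 246 191  80  71 107 135 160 172 162 117  63 119
164 245 193  92  83 135 160 182 190 145  83  78 186
165 239 217 140  77  69  80  96  85  71  59  98 218
166 237 240 214 137  76  61  63  57  53  79 129 224
```

Torque reached 0.26 N m at the stop, so the valve is shut with its slot across the barbs. I'll relieve the wind-up a little, lift straight out and verify.

{"name": "arm_command", "arguments": {
  "targets": [
    {"travel":[0,0,0],"yaw":-0.1,"claw":10},
    {"travel":[0,0,-0.3],"yaw":-0.06,"claw":10},
    {"travel":[0,0,-0.8],"yaw":0,"claw":10},
    {"travel":[0,0,-2],"yaw":0,"claw":10},
    {"travel":[0,0,-4],"yaw":0,"claw":10},
    {"travel":[0,0,-3.5],"yaw":0,"claw":10},
    {"travel":[0,0,0],"yaw":0,"claw":10}
  ]
}}

```text
t: 39.2
ee_pos: [0.6193, 0.1911, 0.2508]
eef_rot: [3.14, 0.005, 3.112]
force: [-0.8, -0.0, -0.7]
grip_width: 0.0226
grip_force: 39.7
```

Run:
```python
from slot import *
S=status.read_state();print(S["ee_pos"],S["eef_rot"],S["force"])
t=grab("top","pics/t23.png");slot(cv2.cvtColor(t,cv2.COLOR_BGR2GRAY))
for r in range(156,167): print(r,*["%3d"%k for k in t[r,258:270,0]])
go(.5354,-.2855,.235,-1.7505)
```

```text
[0.61928471 0.19112795 0.25081985] [3.14007528 0.00506015 3.11214258] [-0.82545194 -0.01737041 -0.69103035]
  stem 1.538 [76699.46, 165.0, 0.3, -83.27]
  stem 1.593 [80789.49, 168.0, 0.3, -82.9]
  stem 1.483 [83074.2, 162.0, 0.3, -82.71]
156  17  19  10  10  20  24  52 100 148 169 168 190
157  29  40  87 114 100  77  94 148 215 240 244 244
158 162 171 169 168 142 106  96  96 135 208 240 245
159 241 238 191 108  80 131 150 130  95 114 213 242
160 239 206 136  87 129 209 229 214 140  75 148 221
161 231 179 109 103 179 199 206 210 151  79  69 146
162 244 194  92 112 143 121 117 146 134  96  73  75
163 245 188  83  77 115 143 160 206 190 119  63 118
164 242 190  90  93 149 179 187 186 142  81  75 183
165 241 218 136  74  69  79  95  84  69  64  95 215
166 245 241 208 131  72  62  66  54  50  76 126 221
tool cm [  6.86 -47.87   1.3 ] len 48.38 yaw -1.421
```

The stem now reads about 1.55, the same as the shut neighbour's fit, so the valve is closed. Returning to the rest.

{"name": "arm_command", "arguments": {
  "targets": [
    {"travel":[0,0,0],"yaw":-0.178,"claw":10},
    {"travel":[0,0,0],"yaw":-0.178,"claw":10},
    {"travel":[0,0,0],"yaw":-0.178,"claw":10},
    {"travel":[0,0,0],"yaw":-0.178,"claw":10},
    {"travel":[0,0,0],"yaw":-0.178,"claw":10},
    {"travel":[0,0,0],"yaw":-0.178,"claw":10},
    {"travel":[0,0,0],"yaw":-0.178,"claw":10},
    {"travel":[0,0,0],"yaw":-0.175,"claw":10},
    {"travel":[3.4,0,0],"yaw":0,"claw":10},
    {"travel":[5.5,0,0],"yaw":0,"claw":10},
    {"travel":[5.5,0,0],"yaw":0,"claw":10},
    {"travel":[5.5,0,0],"yaw":0,"claw":10},
    {"travel":[5.5,-0.1,0.2],"yaw":0,"claw":10},
    {"travel":[5.5,-0.1,0.2],"yaw":0,"claw":10},
    {"travel":[5.5,-0.1,0.2],"yaw":0,"claw":10},
    {"travel":[5.5,0,0.2],"yaw":0,"claw":10},
    {"travel":[4,0,0.2],"yaw":0,"claw":10},
    {"travel":[2.5,0,0.2],"yaw":0,"claw":10},
    {"travel":[0,0,0],"yaw":0,"claw":10},
    {"travel":[0,0,0],"yaw":0,"claw":10}
  ]
}}

```text
t: 41.75
ee_pos: [0.5346, -0.285, 0.2339]
eef_rot: [3.139, 0.0, -1.749]
force: [0.5, -0.3, -1.5]
grip_width: 0.023
grip_force: 39.7
```

Run:
```python
from h import *
S=status.read_state();p=S["ee_pos"];print(p,S["eef_rot"],S["force"])
tip=p-[0,0,.0925];t=grab("top","pics/t24.png");s=grab("side","pics/s24.png")
for f,im in(("top",t),("side",s)):
    q=proj(f,tip)[0];x,y=int(q[0]),int(q[1]);print(f,q,x-10)
    for r in range(y-8,y+6): print(r,*["%3d"%k for k in im[r,x-10:x+12,1]])
go(.5354,-.2855,.235,-1.7505)
```

```text
[ 0.53463558 -0.28498802  0.23389731] [ 3.13865830e+00  4.57687555e-04 -1.74926812e+00] [ 0.45770688 -0.26325558 -1.49570311]
top [429.3821807  186.46518286] 419
178  21  19  22  23  20  20  21  22  24  20  24  21  35  45  49  48  47  50  50  64  62  43
179  23  19  16  20  15  19  23  20  23  21  18  27  40  47  45  45  48  51  63  69  58  35
180  22  19  19  21  19  24  21  21  16  20  25  34  46  53  55  54  55  53  65  62  37  20
181  21  24  21  17  20  20  22  14  22  23  22  25  53  70  73  64  64  58  49  39  22  19
182  22  19  20  22  19  23  20  22  21  21  22  31  57  82  81  54  43  46  31  23  21  16
183  15  24  17  26  21  21  20  23  19  19  18  42  71  94  73  32  20  22  23  22  19  18
184  20  21  19  21  19  24  21  20  25  23  34  56  84  86  53  18  20  21  21  20  18  16
185  65  51  43  32  20  22  20  19  21  20  41  66  93  73  30  18  21  23  21  20  11  19
186 105  90  81  71  65  63  53  46  33  21  47  75  88  60  18  24  18  24  21  22  17  17
187 101 102 101 101  98 106 100  86  73  49  55  81  71  34  18  20  19  15  18  19  22  22
188 106 100 101 10
[... 1020 characters left out ...]
30  27  35
136  38  48  54  38  27  31  37  26  41  70  90  95  95  77  46  30  37  25  19  34  30  37
137  34  40  49  45  34  29  27  27  40  57  83  88  85  68  43  28  24  24  32  31  27  43
138  32  43  39  34  30  35  28  27  33  41  47  56  56  44  34  30  33  26  26  27  30  37
139  33  35  36  36  32  28  33  25  32  27  36  30  32  32  26  30  30  25  31  30  30  43
140  42  27  32  34  28  31  38  31  34  32  28  28  27  23  23  25  30  27  25  29  30  35
141  37  32  34  27  26  25  32  28  35  26  33  23  28  22  31  26  30  24  33  31  26  34
142  30  27  32  26  24  15  30  27  32  27  26  31  25  33  33  26  26  28  23  29  28  30
tool cm [ 0.09 -0.03 -0.03] len 0.1 yaw 0.003
```

{"name": "arm_command", "arguments": {
  "targets": [
    {"travel":[0.2,0,3],"yaw":0,"claw":10},
    {"travel":[0.15,0,4],"yaw":0,"claw":10},
    {"travel":[0,0,3],"yaw":0,"claw":10},
    {"travel":[0,0,0.8],"yaw":0,"claw":10},
    {"travel":[0,0,0.4],"yaw":0,"claw":10},
    {"travel":[0,0,0],"yaw":0,"claw":10}
  ]
}}

```text
t: 42.6
ee_pos: [0.5356, -0.2889, 0.1244]
eef_rot: [-3.14, -0.0, -1.748]
force: [-0.2, 0.1, -0.6]
grip_width: 0.0231
grip_force: 39.7
```

{"name": "arm_command", "arguments": {
  "targets": [
    {"travel":[0,0,0.2],"yaw":0,"claw":10},
    {"travel":[0,0,0.2],"yaw":0,"claw":10},
    {"travel":[0,0,0],"yaw":0,"claw":10}
  ]
}}

```text
t: 42.98
ee_pos: [0.5347, -0.2889, 0.1193]
eef_rot: [-3.142, 0.0, -1.749]
force: [0.7, -0.7, -0.1]
grip_width: 0.0231
grip_force: 39.7
```

{"name": "arm_command", "arguments": {
  "targets": [
    {"travel":[0,0,0.2],"yaw":0,"claw":10},
    {"travel":[0,0,0.2],"yaw":0,"claw":10},
    {"travel":[0,0,0],"yaw":0,"claw":10}
  ]
}}

```text
t: 43.35
ee_pos: [0.5346, -0.2888, 0.1149]
eef_rot: [3.141, 0.0, -1.749]
force: [0.2, 0.8, -1.4]
grip_width: 0.0231
grip_force: 39.7
```

{"name": "arm_command", "arguments": {
  "targets": [
    {"travel":[0,0,0.2],"yaw":0,"claw":10},
    {"travel":[0,0,0.2],"yaw":0,"claw":10},
    {"travel":[0,0,0],"yaw":0,"claw":10}
  ]
}}

```text
t: 43.72
ee_pos: [0.5346, -0.2888, 0.1109]
eef_rot: [3.141, 0.0, -1.749]
force: [0.9, 0.2, -0.6]
grip_width: 0.0227
grip_force: 39.7
```

{"name": "arm_command", "arguments": {
  "targets": [
    {"travel":[0,0,0.2],"yaw":0,"claw":28},
    {"travel":[0,0,0.2],"yaw":0,"claw":28},
    {"travel":[0,0,0.2],"yaw":0,"claw":28},
    {"travel":[0,0,0],"yaw":0,"claw":28}
  ]
}}

```text
t: 44.22
ee_pos: [0.5349, -0.2889, 0.1053]
eef_rot: [-3.141, -0.0, -1.749]
force: [0.4, 0.4, 1.5]
grip_width: 0.0236
grip_force: 3.2
```

{"name": "arm_command", "arguments": {
  "targets": [
    {"travel":[-0.9,0,0.03],"yaw":0,"claw":28},
    {"travel":[-0.9,0,0.09],"yaw":0,"claw":28},
    {"travel":[-0.89,0,0.15],"yaw":0,"claw":28},
    {"travel":[-0.88,0,0.2],"yaw":0,"claw":28},
    {"travel":[-0.87,0,0.26],"yaw":0,"claw":28},
    {"travel":[-0.84,0,0.32],"yaw":0,"claw":28},
    {"travel":[-0.82,0,0.37],"yaw":0,"claw":28},
    {"travel":[-0.8,0,0.42],"yaw":0,"claw":28},
    {"travel":[-0.77,0,0.4],"yaw":0,"claw":28},
    {"travel":[-0.73,0,0.35],"yaw":0,"claw":28},
    {"travel":[-0.69,0,0.3],"yaw":0,"claw":28},
    {"travel":[-0.66,0,0.2],"yaw":0,"claw":28},
    {"travel":[0,0,0],"yaw":0,"claw":28}
  ]
}}

```text
t: 45.85
ee_pos: [0.5522, -0.1924, 0.0743]
eef_rot: [-3.142, 0.0, -1.748]
force: [-0.0, -0.1, -0.1]
grip_width: 0.0244
grip_force: 2.2
```

Run:
```python
from h import *
S=status.read_state();print(S["ee_pos"],S["force"],S["grip_width"],S["grip_force"])
t=grab("top","pics/t25.png");b=cv2.imread("pics/t9.png")
for r in range(180,204,2): print(r,*["%3d"%k for k in t[r,396:432:2,1]],"|",*["%3d"%k for k in b[r,396:432:2,1]])
```

```text
[ 0.55216948 -0.19242441  0.07426095] [-0.01507679 -0.08055248 -0.14628767] 0.024410934535717455 2.167067863047123
180  21  24  44  44  37  28  37  28  28  23  21  17  20  22  19  21  24  21 | 126 125 117 124 118  67  20  18  17  22  20  21  19  19  15  21  19  20
182  24  29  29  28  31  32  31  27  21  24  21  21  22  22  21  26  22  24 | 122 127 129 126  89  46  21  22  13  20  22  22  23  24  18  21  22  16
184  26  34  33  29  76  60  97  90  68  65  41  25  23  20  22  16  18  23 | 115 129 113 124 123 135  97  88  66  63  42  23  22  23  22  22  23  19
186  40  97  47  48 140  49  90  90  96  99  98 100  89  66  61  43  23  20 | 116 111 106 124 122 142  48  86  97  96  95  96  86  65  61  42  22  21
188  88 125  75 116 151  40 198 183 119  90 106 113  97  98 142 125  68  21 |  95  75 109 129 105 124 117 117  66  85 103 112  97  95 139 122  66  20
190 105 123 113 128 120  88  79 134 174 204 158 151 124  86 172 155  71  20 | 120 144 131  94 105  97  90 166 198 151 114 127 137  97 169 152  70  23
192 115 120 124 195 127  97  72  64  62 127 173 183 203 170 143 144  69  20 | 156 130 174 199 124  96  73  64  75 155 193 161 116 176 112 127  47  16
194 137 101  38 172  91 100  56  47  53 176 194 166 119 143 203 206 206  40 | 185 173 200 174  89  97  56  50  52 162 142 144 189 183 158 170  22  22
196 123 113  64 186  97  97  68  48  51 163 190 190 126 133 112 177 200  19 | 205 200 202 204  95  95  68  50  50 152 163 164 102 163 194 160  19  20
198  88  78  80 179  97 100  89  82  71 109 187 186 131 129 127 127  21  21 | 103 148 179 171  93  92  84  80  72 109 184 177 120 117 137 132  21  18
200  85  84  96  94  90  94  90  85  84  85  81  86 142 123 126 120  20  17 |  82  88  89  86  84  84  82  82  81  82  78  87 151 135 127 117  20  21
202  89  89  88  90  91  90  88  85  84  83  87  84  84  92  96  76  23  18 |  95  96  97  96  94  97  85  83  85  83  84  89  82  93  93  72  18  22
```

The blade's end now shows at column 428 against 424–426 when home. It sits on top of the stop, so I'll grip, lift square to the axis, draw back and lay it in again.

Run:
```python
from h import *
print(bp("top",(428.7,195),.028),bp("top",(425,195.5),.016),bp("top",(424,195.5),.016))
t=cv2.imread("pics/t25.png");b=cv2.imread("pics/t9.png")
for r in range(186,201): print(r,*["%3d"%k for k in t[r,412:432,1]],"|",*["%3d"%k for k in b[r,412:432,1]])
```

```text
[[ 0.53735573 -0.30947705  0.028     ]] [[ 0.53834374 -0.30098498  0.016     ]] [[ 0.53826172 -0.2979285   0.016     ]]
186  96  97  99  99  98  99 100  97  89  80  66  61  61  50  43  34  23  22  20  23 |  97  97  96  98  95  96  96  96  86  76  65  61  61  50  42  32  22  21  21  22
187  88  89  95  97  97  96  97  97  97  99  97  93 103  97  81  71  44  24  23  18 |  88  87  93  95  96  95  93  95  95  94  96  92  99  95  83  69  45  24  15  18
188 119  95  90  99 106 116 113 101  97  98  98 107 142 158 125  98  68  27  21  20 |  66  58  85  99 103 114 112 100  97  97  95 106 139 155 122  95  66  24  20  16
189 187 164 147 134 118 126 135 135 113  97  96 143 190 210 160 106  69  22  22  21 | 135 106  98 111 110 124 136 133 111  95  95 139 189 205 158 102  69  19  20  21
190 174 194 204 187 158 140 151 161 124  93  86 112 172 194 155 111  71  22  20  20 | 198 173 151 143 114  94 127 153 137 120  97 109 169 191 152 109  70  19  23  22
191  84 136 169 180 196 203 187 158 144 133 108  86 128 143 121  91  49  21  21  21 | 160 179 192 182 159 139 117 111 135 142 145 111 120 143 123  89 
[... 809 characters left out ...]
 184 194 196 160  82  19  25  20  20
197  63 111 112 131 194 196 191 160 131 131 132 131 131 151 124 106 154 115  15  18 |  65 121 123 124 178 179 164 141 116 101 107 156 180 192 146  60  24  18  16  19
198  71  96 109 114 187 186 186 166 131 127 129 123 127 161 127  47  21  19  21  22 |  72  96 109 114 184 182 177 156 120 115 117 113 137 173 132  46  21  21  18  18
199  72  74  79  85  92 111 164 176 151 129 122 118 127 157 119  35  17  24  22  20 |  69  70  79  83  88 109 171 177 149 131 124 121 121 151 115  33  14  23  21  21
200  84  84  85  75  81  87  86 124 142 136 123 122 126 160 120  26  20  16  17  19 |  81  82  82  75  78  87  87 122 151 148 135 130 127 156 117  22  20  21  21  21
```

{"name": "arm_command", "arguments": {
  "grip_force": 30,
  "targets": [
    {"travel":[0,0,0],"yaw":0,"claw":10},
    {"travel":[0,0,0],"yaw":0,"claw":10},
    {"travel":[0,0,-1.5],"yaw":0,"claw":10},
    {"travel":[0,0,-1.5],"yaw":0,"claw":10},
    {"travel":[0,0,0],"yaw":0,"claw":10}
  ]
}}

```text
t: 46.52
ee_pos: [0.5535, -0.1932, 0.1067]
eef_rot: [-3.137, 0.0, -1.749]
force: [0.7, 0.8, -1.7]
grip_width: 0.0232
grip_force: 31.2
```

Run:
```python
from h import *
S=status.read_state();print(S["ee_pos"],S["force"])
t=grab("top","pics/t26.png");s=grab("side","pics/s26.png")
for r in range(178,204): print(r,*["%3d"%k for k in t[r,404:438,1]])
```

```text
[ 0.55352993 -0.19317331  0.10670884] [ 0.70352581  0.8125862  -1.72075472]
178  26  28  29  28  28  30  29  29  29  39  30  24  24  20  21  24  21  23  19  22  19  21  21  20  18  24  23  17  21  22  19  22  21  25
179  28  27  27  28  30  30  30  27  28  24  20  21  22  22  21  21  19  24  20  17  23  20  18  22  20  20  23  19  19  18  20  24  22  21
180  29  28  46  66  49  29  25  20  20  14  15  24  21  22  22  20  24  23  18  17  20  19  20  20  21  19  23  17  22  20  21  26  26  24
181  28  40  94 121  84  27  23  20  20  22  22  20  21  25  23  24  20  23  22  20  18  21  20  18  18  22  21  21  22  23  24  22  28  21
182  38  72 129 141  90  35  21  21  21  20  24  20  14  25  19  24  22  24  23  20  23  20  19  20  22  17  21  23  23  24  21  23  24  18
183  44 106 142 125  75  81  89  59  28  21  24  21  22  23  19  18  20  16  19  23  23  23  21  21  20  20  22  19  20  23  18  21  21  22
184  83 129 147 118  63 130 162 150 127 100  64  46  42  33  23  19  23  22  22  19  22  20  21  23  16  20  23  23  21  20  20  20  24  21
185 115 139 149 105  43 113 175 199 200 181 
[... 1915 characters left out ...]

199 100  99 100  98  90  86  86  72  71  73  78  85  92 108 164 176 153 138 134 133 133 158 118  33  19  23  14  21  22  19  22  22  17  25
200  99  98  99  99  91  87  87  85  84  84  86  79  80  88  87 121 143 148 138 132 130 159 119  24  17  18  20  21  20  22  18  23  18  19
201  99 100 102  97  89  85  84  83  82  86  87  87  85  85  89  99  99 117 126 119 113 126  89  19  17  24  24  20  21  21  25  26  21  20
202  95  98  96  91  86  84  85  85  86  85  84  86  84  91  92  87  85  85  92  96  95 103  74  19  21  19  22  20  23  16  19  19  22  20
203  84  86  85  85  85  85  86  88  86  85  85  87  87  91  97  95  90  86  94 101  98  88  56  20  18  22  18  23  20  20  20  20  23  23
```

Run:
```python
from h import *
S=status.read_state();p=S["ee_pos"];y=S["eef_rot"][2];d=np.array([np.cos(y),np.sin(y),0])
for L in(.132,.138,.144):
  for th in range(34,62,4):
    a=np.radians(th);tip=p+[0,0,.044]+L*np.cos(a)*d-[0,0,L*np.sin(a)]
    print(L,th,tip.round(4),proj("top",tip)[0].round(1),end=" ; ")
  print()
s=cv2.imread("pics/s26.png")
```

```text
0.132 34 [ 0.5327 -0.3006  0.075 ] [429.4 192.8] ; 0.132 38 [ 0.5336 -0.2952  0.0675] [427.  193.1] ; 0.132 42 [ 0.5347 -0.2894  0.0604] [424.5 193.2] ; 0.132 46 [ 0.5358 -0.2831  0.0538] [421.8 193.3] ; 0.132 50 [ 0.537  -0.2764  0.0476] [419.1 193.3] ; 0.132 54 [ 0.5383 -0.2692  0.042 ] [416.3 193.3] ; 0.132 58 [ 0.5397 -0.2617  0.0368] [413.5 193.2] ; 
0.138 34 [ 0.5318 -0.3055  0.0716] [430.8 193.5] ; 0.138 38 [ 0.5328 -0.2999  0.0638] [428.3 193.7] ; 0.138 42 [ 0.5339 -0.2938  0.0564] [425.7 193.8] ; 0.138 46 [ 0.5351 -0.2872  0.0495] [422.9 193.9] ; 0.138 50 [ 0.5363 -0.2802  0.043 ] [420.1 193.9] ; 0.138 54 [ 0.5377 -0.2727  0.0371] [417.2 193.9] ; 0.138 58 [ 0.5391 -0.2648  0.0317] [414.2 193.8] ; 
0.144 34 [ 0.5309 -0.3104  0.0682] [432.2 194. ] ; 0.144 38 [ 0.5319 -0.3045  0.0601] [429.6 194.3] ; 0.144 42 [ 0.5331 -0.2982  0.0524] [426.8 194.4] ; 0.144 46 [ 0.5343 -0.2913  0.0452] [424.  194.5] ; 0.144 50 [ 0.5357 -0.284   0.0385] [421.  194.5] ; 0.144 54 [ 0.5371 -0.2762  0.0323] [418.  194.5] ; 0.144 58 [ 0.5385 -0.268   0.0266] [414.9 194.4] ;
```

The driver is now at only about 33° in the hand. I'll loosen lightly in the air, clear of the stop, and see whether it droops toward 45–55°.

{"name": "arm_command", "arguments": {
  "targets": [
    {"travel":[-0.8,0,0],"yaw":0,"claw":27.5},
    {"travel":[0,0,0],"yaw":0,"claw":28},
    {"travel":[0,0,0],"yaw":0,"claw":28}
  ]
}}

```text
t: 47.0
ee_pos: [0.5534, -0.1848, 0.104]
eef_rot: [3.141, -0.0, -1.748]
force: [-0.4, 0.4, -0.9]
grip_width: 0.0239
grip_force: 2.1
```

```bash
cat > tip.py <<'E'
from h import *
S=status.read_state();p=S["ee_pos"];y=S["eef_rot"][2];print(p,S["force"],S["grip_width"],S["grip_force"])
import sys
t=grab("top","pics/"+sys.argv[1]);d=np.array([np.cos(y),np.sin(y),0])
b=cv2.imread("pics/t24.png")
for th in range(30,75,5):
    a=np.radians(th);tip=p+[0,0,.044]+.139*np.cos(a)*d-[0,0,.139*np.sin(a)];print(th,proj("top",tip)[0].round(1),tip.round(3),end="; ")
print()
for r in range(182,204,1): print(r,*["%3d"%k for k in t[r,406:436,1]])
E
python3 tip.py t27.png
```

```text
[ 0.55336651 -0.18484652  0.1040098 ] [-0.44524363  0.44038069 -0.93918274] 0.02392704029966962 2.136140987277031
30 [430.7 192.8] [ 0.532 -0.303  0.079]; 35 [427.6 193.1] [ 0.533 -0.297  0.068]; 40 [424.4 193.4] [ 0.535 -0.29   0.059]; 45 [421.  193.6] [ 0.536 -0.282  0.05 ]; 50 [417.5 193.6] [ 0.538 -0.273  0.042]; 55 [413.8 193.5] [ 0.539 -0.263  0.034]; 60 [410.1 193.3] [ 0.541 -0.253  0.028]; 65 [406.3 193.1] [ 0.543 -0.243  0.022]; 70 [402.4 192.7] [ 0.545 -0.232  0.017]; 
182  46  28  22  22  22  23  23  21  25  21  20  20  18  20  21  20  23  18  21  17  18  18  21  19  17  21  23  25  23  21
183  81  68  63  63  56  43  32  24  19  20  20  19  21  21  17  19  16  21  24  18  21  18  23  24  20  20  22  21  21  23
184  98  98 100 101  89  79  69  65  63  54  44  33  24  20  22  22  24  23  22  18  22  20  22  22  21  24  23  20  21  22
185  97  98  98  98  98 100  99 101 102  89  79  69  66  62  52  43  32  24  22  22  17  22  19  24  19  22  23  21  17  19
186  99  98  94  89  89  94  98  99 100  98  99  99 100  99  88  80  69  62  65  50  44  35  21  17  24  20  19  21  25 
[... 1411 characters left out ...]
 187 190 192 171 135 132 132 134 133 163 128  47  22  19  21  21  20  21  19  22
199  84  84  85  87  85  73  71  72  80  87  91 111 174 187 160 142 137 132 133 158 118  31  19  23  19  20  19  16  20  23
200  83  84  85  82  87  86  83  84  86  79  81  89  88 125 156 152 139 131 130 160 122  26  19  22  20  20  23  18  16  24
201  92  88  84  85  85  84  85  86  87  87  85  85  87 100  98 119 125 119 114 126  90  22  23  19  22  21  23  24  21  20
202 102  94  86  86  86  87  85  85  87  84  86  92  93  88  83  81  89  96  95 104  72  21  22  23  26  20  19  21  20  20
203  98 101  90  85  87  91  91  91  92  92  91  90  97  94  89  89  95 101 101  90  56  23  19  20  23  22  26  18  19  20
```

It drooped to roughly 53°, as in the first laying. I'll firm up and repeat that laying.

{"name": "arm_command", "arguments": {
  "targets": [
    {"travel":[0,0,0],"yaw":0,"claw":10},
    {"travel":[0,0,-1.2],"yaw":0,"claw":10},
    {"travel":[0.6,0,0],"yaw":0,"claw":10},
    {"travel":[0.7,0,0],"yaw":0,"claw":10},
    {"travel":[0.6,0,0],"yaw":0,"claw":10},
    {"travel":[0,0,0],"yaw":0,"claw":10}
  ]
}}

```text
t: 47.8
ee_pos: [0.5498, -0.2044, 0.1161]
eef_rot: [3.141, -0.0, -1.75]
force: [-0.2, -0.2, -0.9]
grip_width: 0.0229
grip_force: 30.7
```

```bash
python3 tip.py t28.png
```

```text
[ 0.54977203 -0.20437508  0.11606503] [-0.17603485 -0.22461288 -0.8685767 ] 0.02293519739311566 30.66104829311371
30 [438.5 193.3] [ 0.528 -0.323  0.091]; 35 [435.3 193.6] [ 0.529 -0.316  0.08 ]; 40 [432.  193.9] [ 0.531 -0.309  0.071]; 45 [428.6 194. ] [ 0.532 -0.301  0.062]; 50 [424.9 194. ] [ 0.534 -0.292  0.054]; 55 [421.2 194. ] [ 0.536 -0.283  0.046]; 60 [417.4 193.8] [ 0.537 -0.273  0.04 ]; 65 [413.5 193.5] [ 0.539 -0.262  0.034]; 70 [409.5 193.1] [ 0.541 -0.251  0.029]; 
182  60  46  37  33  35  29  15  20  20  21  21  22  21  21  21  20  19  22  25  24  18  25  21  23  21  19  18  23  20  17
183  98  70  46  41  43  42  29  24  23  21  22  25  22  22  19  24  20  19  21  20  22  21  20  22  19  18  25  20  21  22
184 123  88  45  48  65  76  69  64  64  52  46  33  22  21  25  22  20  13  21  21  17  23  17  19  22  21  23  20  20  18
185 124  95  56 106 116 102  98 102 100  90  80  70  64  62  51  40  32  22  23  18  20  24  22  21  20  19  15  21  19  20
186 125 106  77 156 168 133 108  98  99  99  98  99 101  98  88  78  70  65  62  52  44  34  20  21  20  22  21  21  20 
[... 1411 characters left out ...]
 187 184 189 173 135 131 132 135 134 162 130  48  18  21  18  24  21  21  20  24
199  94  94  89  84  85  73  72  72  79  87  92 112 176 187 163 144 136 134 135 158 118  34  21  22  19  23  22  19  18  21
200  82  84  85  86  87  86  83  85  85  77  81  88  87 127 156 153 139 133 130 159 120  27  21  21  24  15  19  25  22  21
201  86  87  86  85  84  85  85  84  86  86  87  84  88 100  99 118 125 121 114 126  88  21  19  21  14  22  22  24  18  21
202  90  91  90  84  85  85  85  85  83  86  85  90  93  86  85  85  91  97  95 105  73  20  20  19  22  23  20  22  27  18
203  96 101  91  87  87  90  92  89  90  90  91  92  96  95  88  87  94 101 100  88  54  20  19  20  23  21  25  22  21  22
```

{"name": "arm_command", "arguments": {
  "targets": [
    {"travel":[0.3,-0.15,0.6],"yaw":0,"claw":10},
    {"travel":[0.3,0,0.7],"yaw":0,"claw":10},
    {"travel":[0,0,0.5],"yaw":0,"claw":10},
    {"travel":[0,0,0.3],"yaw":0,"claw":28},
    {"travel":[-0.35,0,0.3],"yaw":0,"claw":28},
    {"travel":[-0.35,0,0.35],"yaw":0,"claw":28},
    {"travel":[-0.35,0,0.35],"yaw":0,"claw":28},
    {"travel":[-0.35,0,0.35],"yaw":0,"claw":28},
    {"travel":[-0.35,0,0.3],"yaw":0,"claw":28},
    {"travel":[0,0,0],"yaw":0,"claw":28}
  ]
}}

```text
t: 49.1
ee_pos: [0.5538, -0.1924, 0.0787]
eef_rot: [-3.141, 0.0, -1.748]
force: [-0.1, 0.2, -1.6]
grip_width: 0.0238
grip_force: 2.2
```

```bash
python3 tip.py t29.png
```

```text
[ 0.55379725 -0.19239658  0.07871699] [-0.06748753  0.17185575 -1.55790305] 0.02376831262707117 2.1671075373888016
30 [431.2 194.7] [ 0.533 -0.311  0.053]; 35 [428.2 195. ] [ 0.534 -0.304  0.043]; 40 [425.1 195.3] [ 0.535 -0.297  0.033]; 45 [421.7 195.4] [ 0.536 -0.289  0.024]; 50 [418.3 195.4] [ 0.538 -0.28   0.016]; 55 [414.7 195.3] [ 0.54  -0.271  0.009]; 60 [411.  195.2] [ 0.542 -0.261  0.002]; 65 [407.2 194.9] [ 0.543 -0.25  -0.003]; 70 [403.4 194.5] [ 0.545 -0.239 -0.008]; 
182  40  33  25  25  22  21  21  18  23  20  19  19  21  23  22  20  23  20  19  17  20  21  26  21  15  23  24  24  23  24
183  61  62  65  64  53  45  31  20  21  18  22  22  22  19  17  21  22  19  24  20  19  26  20  16  18  24  21  19  23  20
184  63  91 100 100  91  78  70  65  64  52  42  31  27  24  24  18  22  22  19  17  23  19  20  17  21  19  21  20  20  21
185  59  88  97  99  97  97  98  99 102  90  83  70  66  59  53  42  31  26  20  20  20  22  23  23  18  23  23  18  23  17
186 108 125 103  89  88  95  98  98  98  98  98  98 101  98  89  79  71  64  60  53  42  35  25  22  21  22  20  24  22
[... 1412 characters left out ...]
 186 185 181 159 125 125 134 134 132 164 128  47  22  21  21  17  18  22  24  24
199  89  95  88  84  86  72  72  72  82  86  91 111 175 180 155 143 136 133 134 156 119  31  22  19  19  24  19  17  22  22
200  82  85  86  87  87  85  84  84  85  76  81  85  88 123 155 152 140 131 128 160 120  26  22  18  17  22  21  24  20  24
201  91  87  84  85  83  84  86  85  86  86  83  77  83  93  96 116 124 121 113 126  91  17  20  23  18  23  23  22  23  21
202 101  94  87  84  85  85  85  85  85  85  86  84  89  87  84  85  90  95  95 104  72  20  22  21  20  23  23  22  19  23
203  97 100  92  87  87  89  90  92  89  91  91  91  98  93  88  86  93  99 100  88  53  22  18  21  18  14  24  24  22  21
```

The blade's end is at about (424.5,195), inside the stop. Release and withdraw.

{"name": "arm_command", "arguments": {
  "targets": [
    {"travel":[0,0,0],"yaw":0,"claw":32},
    {"travel":[0,0,0],"yaw":0,"claw":40},
    {"travel":[0,0,0],"yaw":0,"claw":55},
    {"travel":[0,0,0],"yaw":0,"claw":55},
    {"travel":[0,0,-3],"yaw":0,"claw":55},
    {"travel":[-4,0,-4],"yaw":0,"claw":55},
    {"travel":[-5,0,0],"yaw":0,"claw":55},
    {"travel":[-5,0,0],"yaw":0,"claw":55},
    {"travel":[0,0,0],"yaw":0,"claw":55}
  ]
}}

```text
t: 50.28
ee_pos: [0.579, -0.052, 0.149]
eef_rot: [-3.141, 0.0, -1.744]
force: [0.7, -0.7, -1.2]
grip_width: 0.0466
grip_force: 0.0
```

Run:
```python
from slot import *
S=status.read_state();print(S["t"],S["ee_pos"],S["force"])
t=grab("top","pics/t30.png");s=grab("side","pics/s30.png");b=cv2.imread("pics/t9.png");c=cv2.imread("pics/s9.png")
D=cv2.absdiff(t,b).max(2);E=cv2.absdiff(s,c).max(2)
print("rest diff top",D[165:212,372:432].mean(),(D[165:212,372:432]>40).sum(),"side",(E[140:205,285:335]>40).sum())
for r in range(174,200,2): print(r,*["%3d"%k for k in t[r,384:430:2,1]],"|",*["%3d"%k for k in b[r,384:430:2,1]])
slot(cv2.cvtColor(t,cv2.COLOR_BGR2GRAY))
o=cv2.imread("pics/top0.png")
for n,(x0,y0,x1,y1) in dict(beaker=(365,135,390,165),tape=(365,245,393,272),meter=(213,208,240,258),valves=(270,145,316,170)).items():
    d=cv2.absdiff(t,o)[y0:y1,x0:x1].max(2);print(n,(d>50).sum(),d.size)
```

```text
50.275 [ 0.57900921 -0.05203536  0.14902747] [ 0.68632614 -0.72406343 -1.20489979]
rest diff top 5.758156028368794 61 side 4
174  11  11  15  21  23  14  21  19  22  21  20  22  23  22  21  25  23  24  22  20  24  21  22 |  12  13  13  19  23  22  22  23  18  22  25  26  20  24  24  21  21  19  19  24  22  24  23
176  10  15  75  94 128  73  24  18  20  22  20  23  18  20  19  18  22  23  19  19  21  21  24 |  12  45  59 104  76  23  18  18  23  22  19  18  23  21  19  18  20  20  21  20  15  23  22
178  38  28  64  76 138 124  89 127  82 119  75  21  21  17  21  17  19  17  24  16  19  18  18 |  40  59  67 134 143 136  89 130  85 120  75  18  23  23  21  20  19  21  21  20  21  24  21
180 103  79  64  94 140 126 111  78  98 124 119  63  20  21  23  21  18  18  20  20  17  18  20 | 103  54  63 141 139 127 126 125 117 124 118  67  20  18  17  22  20  21  19  19  15  21  19
182 111  90  90 113 134 117  99  87 103  75  76  46  19  22  21  22  19  21  18  22  20  19  23 | 109  79  93 140 140 125 122 127 129 126  89  46  21  22  13  20  22  22  23  24  18  21  22
184  62  59  63  71  88 1
[... 968 characters left out ...]
  91  98  56  47  50 131 167 176 168 134 131 156  25 |  81  81  82  70  46  66 185 173 200 174  89  97  56  50  52 162 142 144 189 183 158 170  22
196  81  81  80  82  61 142 203 200 204 203  95  97  66  50  52 171 161 150 184 139 129 137  19 |  78  81  79  79  63 143 205 200 202 204  95  95  68  50  50 152 163 164 102 163 194 160  19
198  81  83  84  82  82  78 101 143 151 150  83  83  81  80  70 108 184 189 153 133 131 125  17 |  81  83  83  78  80  79 103 148 179 171  93  92  84  80  72 109 184 177 120 117 137 132  21
  stem 2.19 [183.04, 21.0, 0.9, -1.56]
  stem 2.242 [183.83, 24.0, 0.9, -1.55]
  stem 2.295 [186.2, 27.0, 1.2, -1.81]
beaker 53 750
tape 0 756
meter 190 1350
valves 626 1150
```

The blade's end now seems less far along than after the first laying, so I'll compare the side view numerically.

Run:
```python
from h import *
s=cv2.imread("pics/s30.png");c=cv2.imread("pics/s9.png")
for r in range(144,170): print(r,*["%3d"%k for k in s[r,292:320,1]],"|",*["%3d"%k for k in c[r,292:320,1]])
t=cv2.imread("pics/t30.png");b=cv2.imread("pics/t9.png")
print()
for r in range(173,199): print(r,*["%3d"%k for k in t[r,385:429:1,2]])
```

```text
144  26  23  15  30  23  26  56  81  91  70  46  30  32  40  76  81  88  92  77  58  47  33  23  30  20  23  31  23 |  25  26  20  20  27  23  46  74  84  79  50  34  26  39  74  85  89  94  80  62  41  37  32  22  23  27  25  24
145  18  22  16  27  27  38  60  92 101  77  54  26  40  80 134 170 175 168 155 132 118  97  74  48  30  26  27  29 |  26  20  32  26  24  26  46  83 102  89  55  36  33  68 128 169 172 172 153 133 121 101  74  46  29  26  30  30
146  25  24  23  18  27  29  64  87 101  77  47  19  49 114 186 219 228 217 209 201 186 175 146 100  58  33  18  28 |  20  25  30  29  25  24  51  81 106  88  57  25  34  95 175 215 226 216 211 198 187 171 145 105  61  32  21  24
147  19  24  19  27  27  32  60  92 102  77  49  32  59 138 211 241 241 237 235 233 223 215 193 162  95  48  27  25 |  34  23  20  20  25  29  62  89 106  90  51  26  42 110 201 241 241 238 236 233 225 216 194 158  98  48  23  24
148  25  29  20  26  21  32  61  90 103  81  47  30  64 150 235 251 249 247 247 244 241 236 221 185 129  59  24  32 |  24  20  18  18  30  31  59  86 107  89  56  33  46 123 222 25
[... 8860 characters left out ...]
  75  75  63  50  55  94 157 191 196 192 194 196 192 199 146  84  89  90  74  49  47  47  46  45 127 165 153 130 150 174 178 176 162 136 124 124 125 129  84  21
196  75  74  73  73  74  74  75  56  81 137 182 195 192 193 193 196 195 196 145  86  87  88  76  60  52  47  45  48 136 164 167 153 128 144 171 177 157 133 125 124 138 130  77  23
197  75  76  73  74  74  74  74  63 102 138 162 172 174 184 186 185 186 171 123  83  83  84  82  78  65  57  46  63 114 118 129 185 173 136 145 170 153 129 123 124 144 119  57  23
198  73  76  75  76  76  76  75  74  73  70  81  94 115 138 146 146 148 143 105  76  75  77  78  75  74  73  58  66  91 105 108 182 180 181 152 147 145 127 125 125 152 121  42  22
```

The model at 45° predicts 34.7 px from handle end to blade tip, and this laying shows 33.7 px, with the tip at 421.5 against a predicted 420.4. So the driver now lies home. One offline check of the bystanders using a frame where the arm is elsewhere.

Run:
```python
from h import *
o=cv2.imread("pics/top0.png",0).astype(float)
for f in("t24.png","t26.png","t30.png"):
    t=cv2.imread("pics/"+f,0).astype(float)
    for n,(x0,y0,x1,y1) in dict(beaker=(365,135,390,165),tape=(365,245,393,272),meter=(213,208,240,258)).items():
        a,b=o[y0:y1,x0:x1],t[y0:y1,x0:x1]
        (dx,dy),r=cv2.phaseCorrelate(a,b);print(f,n,round(dx,2),round(dy,2),round(r,2))
```

```text
t24.png beaker -7.26 1.82 0.48
t24.png tape -2.75 6.0 0.18
t24.png meter 0.4 -0.3 0.96
t26.png beaker 1.57 -0.47 0.48
t26.png tape 0.02 0.49 1.02
t26.png meter 0.68 -0.23 0.89
t30.png beaker 0.79 0.25 0.83
t30.png tape -0.0 0.46 1.01
t30.png meter 0.33 0.07 0.73
```

```bash
python3 -c "
from rig import job
print(job.job_done())"
```

```text
the job is handed in; nothing more can be done
None
```

The part-open valve is shut to its stop and the driver lies home in the tool rest, handed in at about 50 s. In the first laying, though, the driver seems to have rested at about 40° with its blade on the stop rather than fully home. I also turned once with the blade on the screw's head before seating it in the slot.

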